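# Empty the stripped second stage into the wash basket and lift the basket level

### The arm

A 6-joint arm with a two-finger parallel gripper is mounted at the origin on the work surface. World frame = base frame: x ahead of the robot, y to its left, z up, the work surface at z = 0. Lengths are in m, angles in rad, forces in N, time in s.
With the tool pointing down it reaches from about 0.325 to 1 m from the base axis. Payload 5.1 kg.
Tool frame: the origin (TCP) lies on the mounting face of the last link; the fingertips stand 173 mm ahead of it and the grasp point (between the pads) lies 155 mm ahead of it; y points along the fingers, z is the direction in which the jaws open and shut, and the axes are right-handed (so a half turn about y gives the same grasp; the last joint's range is limited). The gripper opens to 85 mm and grips with 20 to 120 N. Pads are 22 mm wide; open, the fingers measure 114 mm over their backs; the gripper's body (76 mm by 85 mm) begins 54 mm behind the grasp point. The pads swing forward as they close: fully open they stand 13 mm farther back than shut.
Start: joints at [1.027, 0.124, 1.65, -0, 1.367, -0.083], TCP at [0.289, 0.582, 0.405] pointing down, gripper open.
Joint ranges: [-2.61, 2.61], [-1.02, 2.33], [0.03, 2.71], [-1.35, 4.49], [0.32, 2.68], [-2.91, 2.91]. Speed limits (rad/s): [2.57, 2.57, 3.14, 3.14, 3.14, 3.14].

### API

Orientations are given as a unit quaternion [w, x, y, z].
In Python, from bench import manip gives the robot as it stands.
- The arm moves only by the tool apply_moves, never from a script. Its argument "commands" is a list of rows, each a list of 3 entries, a list of its own where there are three numbers: the turn, a rotation vector about the world's x, y, z in rad, then the shift along the world's x, y, z in m, then the finger opening in m, from 0 to 0.0854. A call has 1 to 20 rows; each row shifts and turns the pose as measured when the row begins; what a row does not reach is not made up. A row lasts 1/8 s, in which the tool goes at most 62.5 mm and 10.7 degrees, less where a joint would pass 70% of its speed; a pose out of reach is approached as far as the arm can. A call with a gripper value outside its range is refused whole. The fingers move at their own pace and stop on an object; "squeeze" is the grip in N (left out, the last holds). Time passes only in rows, so rows that do not move let the fingers close. It gives the time, the measured TCP pose, the force and the opening at its end, in the units of the state.
- manip.observe(): the state, without advancing time (a new reading comes with each control period).
- manip.capture(name): name is "scene" or "top" or "wrist"; returns (picture, depth): 420x560x3 uint8, red, green, blue; 420x560 float32, m along the optical axis (not along the pixel's ray), 0 where there is no reading.
- manip.calibration(name): a dict with "K" (3x3 intrinsics, pixels), "extrinsics" (4x4, takes a point from camera to world coordinates). Camera axes: x right, y down, z forward; pixel columns grow to the right and rows downward; lengths in m; the calibration is good to about 2 mm. The wrist camera is an equidistant fisheye: a pixel r from the principal point sees the ray r / f radians off the axis. A picture is of the moment at which its call begins: read the wrist's pose just before it. calibration takes no time and is no camera call; for the wrist camera it gives the pose at the moment of the call.
- manip.job_done(): hands the job in, once; it reports no verdict.
The state is a dict: "clock": time; "qpos": joint angles; "qd": joint speeds; "joint_torque": joint torques, N m; "tool_pos": TCP position; "orientation": TCP orientation; "force": force on the tool from outside, world axes, zero at the start; "torque": the same for the moment, N m; "gripper_width": finger opening in m.
Only numpy, scipy, OpenCV 4.12 (cv2) and the standard library are available. Lean on these libraries where they do the work, as an engineer would, in place of code of your own. Each camera call takes 0.05 s, during which the arm holds its last target.

### The job

Pick up the titanium-coloured regulator case, tip the three loose parts in it (blue knob, brass seat, white spacer tube) out into the wire basket, and stand the empty case back upright on the counter. Then lift the basket by its black handle and finish holding it still and level, 10 to 15 cm above the counter and clear of everything, with all three parts in it; keep the basket level the whole time and leave the other things on the counter where they are.

Things in the scene. Friction and masses are not known exactly. Their poses are not given: they have to be found in the camera images.
- case: Stripped regulator case, titanium-coloured, 200 g: round open bowl, mouth up, standing loose on a flat round port 48 mm wide. Origin: centre of that underside; z up out of the mouth, +x along the inlet. Inner floor at 16 mm height. A boss reaches to x = -49 mm, an exhaust port 46 mm wide to y = -47 mm. The greased bore is slippery (friction about 0.3): parts leave when it is tipped 100 to 120 degrees.
- case_hex (a point): Centre of the chrome hex nut on the case's inlet, the place to grip it: 66 mm from the case's axis, 36 mm above its underside; axes as the case's. Nut: x = 52 to 80 mm from the case's axis, 22 mm across its two upright flats (facing case +y and -y), 25 mm high. A round 18 mm barrel joins it to the bowl; a 15 mm thread goes on to x = 92 mm.
- case_mouth (a point): Centre of the case's open mouth in the plane of the rim, 53 mm above the underside: rim 83 mm outside diameter, wall 3 mm, the bowl narrowing to 58 mm outside at 13 mm height. Axes as the case's.
- knob: Blue anodized knurled knob, 22 mm diameter, 15 mm high, 18 g; starts standing loose in the case. Origin: centre of its flat underside, z along its axis.
- seat: Brass seat carrier, stepped round piece, 18 mm diameter, 16 mm high, 24 g; starts standing loose in the case. Origin: centre of its flat underside, z along its axis.
- spacer: White plastic spacer tube, 16 mm diameter, 24 mm long, 10 g; starts standing loose in the case. Origin: centre of one end, z along its axis.
- basket: Stainless wire wash basket, loose on the counter, 280 g: 200 mm (its x) by 130 mm (its y), rim 45 mm high, inner floor at 6 mm, walls 3 mm. Origin: centre of underside, z up. A fixed arch handle of 5 mm wire stands across its middle, in its y-z plane, rising from the long sides' middles (y = +-65 mm) straight to 75 mm height, then leaning in. Each half, before and behind the handle, is open.
- basket_grip (a point): Centre of the black handle grip of the basket, 105 mm above its underside: a bar along the basket's y, 76 mm long, 14 mm thick (along the basket's x), 16 mm high; axes as the basket's.
- cover: Bystander: round titanium-coloured case cover with a black centre, 76 mm diameter, 16 mm high, lying between the case and the basket. Origin: centre of underside.
- tub: Bystander: small white grease tub with blue cap, 44 mm diameter, 32 mm high. Origin: centre of underside.
- first_stage: Bystander: chrome first-stage body standing upright at the back, 48 mm diameter, 66 mm high, 68 mm over its two side ports. Origin: centre of underside. (Behind it, from about 0.84 m ahead of the robot's axis, stands the fixed magnetic tool strip, 162 mm high, and to its right, from about 0.72 m ahead, a fixed gauge stand 210 mm high; not used.)
- driver: Bystander: screwdriver lying at the left, 190 mm long along its x, 26 mm high. Origin: near the middle of its length, on its underside. (Farther left, its near side about 0.56 to 0.6 m left of the robot's axis, a fixed white ultrasonic cleaner 198 mm high stands on the counter; not used.)
- tee: Bystander: black exhaust tee lying at the right, 110 mm by 50 mm, 22 mm high. Origin: near the middle of its underside. (Farther right, its handles about 0.6 m right of the robot's axis, stands a fixed blue drawer unit 130 mm high; not used.)
- oring_box: Bystander: flat blue seal box with clear windows at the right, 110 by 75 mm, 23 mm high. Origin: centre of underside.

How it is judged:
By the outcome, as a careful person would: the job done as asked, in the order asked, and still so for the second after the job is handed in, while the arm keeps its last pose, push and grip.
It also fails if it takes over 72 s, if anything falls off the work surface, if the arm or the gripper's body presses on something with over 40 N, if the wrist force passes 120 N, or if a joint passes its speed limit or range.

## Working session

There is one attempt and no reset: what is moved stays moved. The work goes in short steps, Python scripts to look and compute and a tool call to move; the robot and the scene stay as the last step left them, time stands still between calls to the robot, and variables do not carry over. Pictures are saved under pics/ and viewed, and the job is handed in when it is done.

Besides the shell and the picture viewer there is one more tool, called by a JSON object that holds its "api" and its "payload", one argument or row to a line. apply_moves: Moves the arm, as the interface text tells. Its arguments: {"type":"object","properties":{"commands":{"type":"array","items":{"type":"array"}},"squeeze":{"type":"number"}},"required":["commands"]}

```bash
ls; mkdir -p pics
python3 - <<'E'
from bench import manip
import cv2, numpy as np
print(manip.observe())
for n in ["scene","top","wrist"]:
    c=manip.calibration(n); print(n,c)
    p,d=manip.capture(n); np.savez(f"cap_{n}0.npz",p=p,d=d,K=c["K"],E=c["extrinsics"])
    cv2.imwrite(f"pics/{n}0.png",p[:,:,::-1])
E
```

```text
pics
{'clock': 0.0, 'qpos': array([ 1.02741304e+00,  1.24488511e-01,  1.65170419e+00,  9.47530557e-06,
        1.36750179e+00, -8.26159496e-02]), 'qd': array([ 0.00191891, -0.00158728, -0.00090056,  0.00087461, -0.00250447,
       -0.00042458]), 'joint_torque': array([-7.37278588e-04, -4.23596156e+01, -3.65462387e+01, -2.17060910e-04,
        6.75679708e-03,  4.20325330e-05]), 'tool_pos': array([0.28891188, 0.58197076, 0.40344554]), 'orientation': array([-0.68771768,  0.68912967, -0.1617011 ,  0.16123723]), 'force': array([0.35967311, 0.20227868, 0.84753173]), 'torque': array([ 0.02150052, -0.01219931, -0.07907975]), 'gripper_width': 0.08523877669894545}
scene {'K': array([[436.94804229,   0.        , 282.34796459],
       [  0.        , 436.94804229, 214.31302752],
       [  0.        ,   0.        ,   1.        ]]), 'extrinsics': array([[-0.1430832 ,  0.64372367, -0.75176262,  1.63908907],
       [ 0.98944665,  0.07549504, -0.12367633,  0.16254574],
       [-0.02285903, -0.76152501, -0.6477323 ,  0.97871473],
       [ 0.        ,  0.        ,  0.        ,  1.        ]])}
top {'K': array([[451.09468271,   0.        , 289.10870898],
       [  0.        , 451.09468271, 209.1190031 ],
       [  0.        ,   0.        ,   1.        ]]), 'extrinsics': array([[ 0.07689851, -0.97667139,  0.20049844,  0.39411736],
       [-0.99703426, -0.07594273,  0.01246571,  0.00223449],
       [ 0.00305149, -0.2008624 , -0.97961471,  1.18682182],
       [ 0.        ,  0.        ,  0.        ,  1.        ]])}
wrist {'K': array([[325.1922621 ,   0.        , 274.82173263],
       [  0.        , 325.1922621 , 207.277166  ],
       [  0.        ,   0.        ,   1.        ]]), 'extrinsics': array([[ 0.44475602,  0.84956778,  0.28359598,  0.21656007],
       [ 0.895649  , -0.42108302, -0.14318509,  0.61808449],
       [-0.00222799,  0.31768489, -0.94819373,  0.3723388 ],
       [ 0.        ,  0.        ,  0.        ,  1.        ]])}
```

View pics/top0.png

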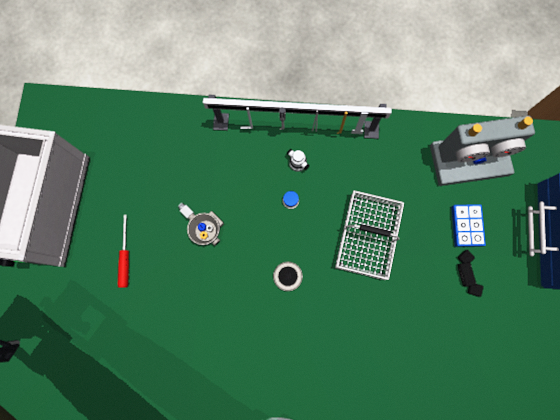

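View pics/scene0.png

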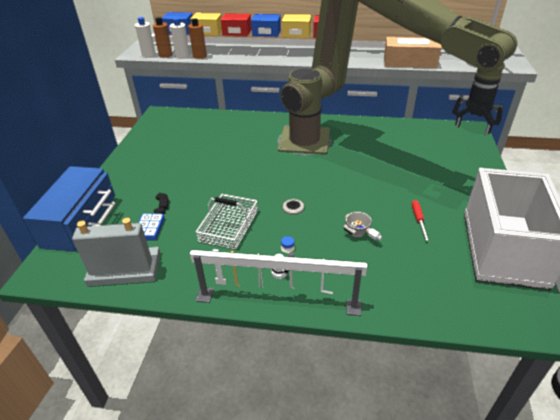

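View pics/wrist0.png

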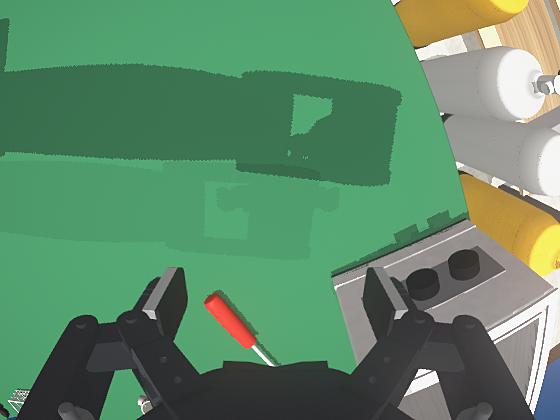

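The top view shows the case at about (203,229) with its nut at (185,210), and the basket at about (370,235) with its black grip at (376,231). Next I'll measure both.

```bash
cat > h.py <<'E'
import numpy as np, cv2
def ld(n): 
    z=np.load(n); return z['p'],z['d'],z['K'],z['E']
def pts(d,K,E):
    v,u=np.mgrid[:d.shape[0],:d.shape[1]]
    X=np.stack([(u-K[0,2])/K[0,0]*d,(v-K[1,2])/K[1,1]*d,d,np.ones_like(d)],-1)
    return X@E.T
def ray(u,v,K,E,z):
    r=E[:3,:3]@np.array([(u-K[0,2])/K[0,0],(v-K[1,2])/K[1,1],1]); o=E[:3,3]
    return o+r*(z-o[2])/r[2]
def proj(P,K,E):
    c=np.linalg.inv(E)@np.append(P,1); return K[0,0]*c[0]/c[2]+K[0,2],K[1,1]*c[1]/c[2]+K[1,2]
E
python3 - <<'E'
from h import *
p,d,K,E=ld('cap_top0.npz'); W=pts(d,K,E)
cv2.imwrite('pics/ctop_case.png',cv2.resize(p[190:260,160:250,::-1],None,fx=8,fy=8,interpolation=cv2.INTER_CUBIC))
cv2.imwrite('pics/ctop_bask.png',cv2.resize(p[180:290,320:420,::-1],None,fx=5.4,fy=5.4,interpolation=cv2.INTER_CUBIC))
p2,d2,K2,E2=ld('cap_scene0.npz'); 
cv2.imwrite('pics/cscene_case.png',cv2.resize(p2[195:255,330:400,::-1],None,fx=8,fy=8,interpolation=cv2.INTER_CUBIC))
cv2.imwrite('pics/cscene_bask.png',cv2.resize(p2[185:255,185:270,::-1],None,fx=8,fy=8,interpolation=cv2.INTER_CUBIC))
for nm,(x0,x1,y0,y1) in dict(case=(170,235,195,255),bask=(325,415,180,290)).items():
    w=W[y0:y1,x0:x1,:3].reshape(-1,3); w=w[w[:,2]>0.02]
    print(nm,len(w),w.min(0),w.max(0),np.percentile(w[:,2],[50,90,98]))
    if nm=='case':
        for lo,hi in((.02,.045),(.046,.06)):
            q=w[(w[:,2]>lo)&(w[:,2]<hi)]; print(lo,len(q),q.mean(0),q.min(0),q.max(0))
    else:
        q=w[w[:,2]>.09]; print(len(q),q.mean(0),q.min(0),q.max(0))
E
```

```text
case 871 [0.39411736 0.00223449 0.02008658] [0.62373407 0.30231264 1.18682182] [0.04183826 0.05239378 0.05714781]
0.02 555 [0.56952571 0.23784463 0.03498945] [0.51835353 0.18364545 0.02008658] [0.62373407 0.30231264 0.04498679]
0.046 264 [0.56548365 0.23909879 0.0506168 ] [0.51734467 0.18969798 0.046031  ] [0.61639921 0.29848794 0.05797678]
bask 930 [ 0.39411736 -0.27916637  0.02001553] [0.6886928  0.00223449 1.18682182] [0.04706298 0.11395435 1.18682182]
281 [ 0.55121271 -0.16596965  0.26758282] [ 0.39411736 -0.25494445  0.09164903] [0.59157041 0.00223449 1.18682182]
```

View pics/ctop_case.png

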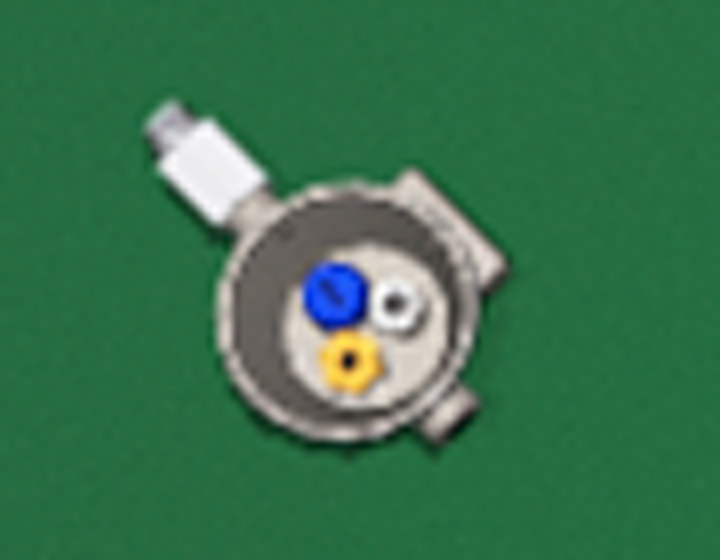

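View pics/ctop_bask.png

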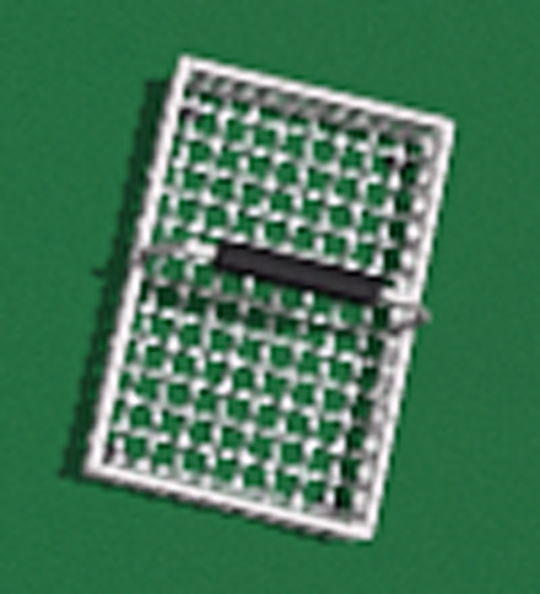

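View pics/cscene_bask.png

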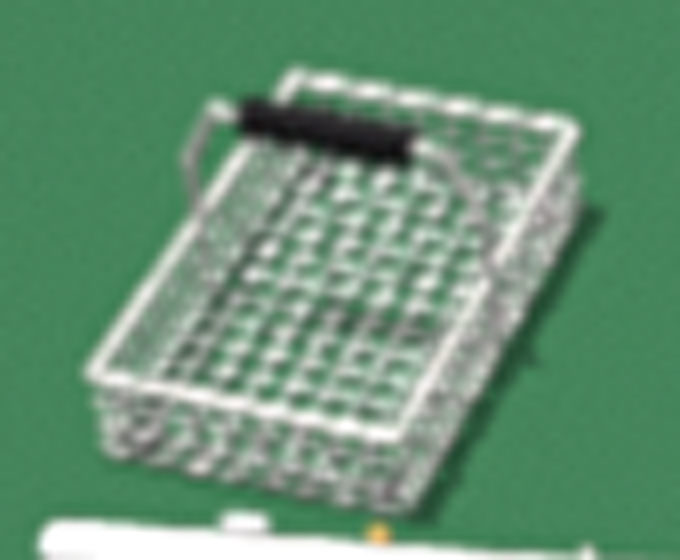

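Run:
```python
from h import *
p,d,K,E=ld('cap_top0.npz')
f=lambda x,y,ox,oy,s,z: ray(ox+(x+.5)/s-.5,oy+(y+.5)/s-.5,K,E,z)
# rim/nut centre by mask: non-green
hsv=cv2.cvtColor(p,cv2.COLOR_RGB2HSV)
c=f(348,312,160,190,8,.053); 
nt=f(214,172,160,190,8,.0485); th=f(166,125,160,190,8,.0435); boss=f(452,418,160,190,8,.036)
print('case',c,'nut',nt,np.linalg.norm((nt-c)[:2]),'yaw',np.arctan2(*(nt-c)[1::-1]),'thread',th,np.linalg.norm((th-c)[:2]),np.arctan2(*(th-c)[1::-1]))
B=[f(*q,320,180,5.4,.045) for q in((182,62),(452,122),(370,535),(90,470))]
print(B); b=np.mean(B,0); print('bask',b,[np.linalg.norm(B[i]-B[i-1]) for i in range(4)])
g1=f(217,257,320,180,5.4,.113);g2=f(388,290,320,180,5.4,.113);print('grip',(g1+g2)/2,np.linalg.norm(g1-g2),'dir',np.arctan2(*(g1-g2)[1::-1]))
xd=(B[0]+B[1]-B[2]-B[3]);print('xyaw',np.arctan2(xd[1],xd[0]), 'x along', np.arctan2(*(B[0]-B[1])[1::-1])-np.pi/2)
# scene check
p2,d2,K2,E2=ld('cap_scene0.npz')
S=lambda x,y,z: ray(185+(x+.5)/8-.5,185+(y+.5)/8-.5,K2,E2,z)
BB=[S(*q,.045) for q in((290,75),(572,125),(400,435),(95,375))];print('scene bask',np.mean(BB,0));print('scene grip',(S(243,102,.113)+S(410,135,.113))/2)
for nm,P in dict(cover=(288,277,.016),tub=(291,200,.032),fs=(297,160,.066)).items(): print(nm,ray(P[0],P[1],K,E,P[2]))
```

```text
case [0.55892142 0.23083974 0.053     ] nut [0.60151566 0.27991254 0.0485    ] 0.06498007051625936 yaw 0.8559558174376624 thread [0.616641   0.29851553 0.0435    ] 0.08894696126560915 0.8646304872406559
[array([ 0.68865371, -0.14634156,  0.045     ]), array([ 0.66908543, -0.27714993,  0.045     ]), array([ 0.46963881, -0.24431097,  0.045     ]), array([ 0.48958412, -0.11301652,  0.045     ])]
bask [ 0.57924052 -0.19520474  0.045     ] [np.float64(0.20183968192009402), np.float64(0.13226393795182295), np.float64(0.20213201028828934), np.float64(0.13280078217674393)]
grip [ 0.57828032 -0.19574616  0.113     ] 0.07717710815982669 dir 1.4542187230919494
xyaw -0.1645251562121184 x along -0.14849382368801778
scene bask [ 0.58072848 -0.19586351  0.045     ]
scene grip [ 0.5824841  -0.19487049  0.113     ]
cover [0.4559592  0.00627888 0.016     ]
tub [0.65521619 0.01385997 0.032     ]
fs [0.75480643 0.00608869 0.066     ]
```

View pics/cscene_case.png

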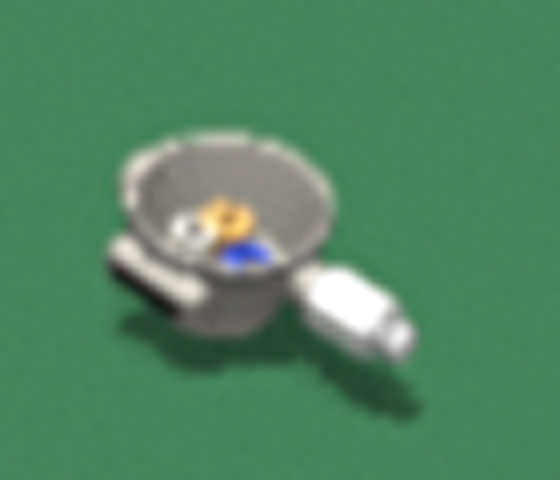

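```bash
cat > plan.py <<'E'
import numpy as np
from scipy.spatial.transform import Rotation as R
def q2R(q): return R.from_quat([q[1],q[2],q[3],q[0]])
def goal(a,jaw): # a finger dir (tool y), jaw dir (tool z)
    a=a/np.linalg.norm(a); jaw=jaw-a*(a@jaw); jaw/=np.linalg.norm(jaw)
    return R.from_matrix(np.stack([np.cross(a,jaw),a,jaw],1))
def report(G,P,s):
    R0=q2R(s['orientation']); rv=(G*R0.inv()).as_rotvec()
    print('turn',rv.round(3),'deg',np.degrees(np.linalg.norm(rv)).round(1),'shift',(P-s['tool_pos']).round(4))
E
python3 - <<'E'
from plan import *
from bench import manip
s=manip.observe(); print(q2R(s['orientation']).as_matrix().round(3))
y=.86; cx=np.array([np.cos(y),np.sin(y),0]); cy=np.array([-np.sin(y),np.cos(y),0]); z=np.array([0,0,1.])
hx=np.array([.559,.231,.036])+.067*cx
for t in (30,40):
  a=-np.sin(np.radians(t))*cx-np.cos(np.radians(t))*z
  for j in(cy,-cy):
    G=goal(a,j); print(t); report(G,hx-(.155+.1)*a,s)
E
```

```text
[[ 0.896 -0.001  0.445]
 [-0.445 -0.001  0.896]
 [-0.    -1.    -0.002]]
30
turn [-0.11   0.552  1.288] deg 80.5 shift [ 0.3969 -0.2036 -0.1469]
30
turn [-0.59  -0.121 -1.773] deg 107.3 shift [ 0.3969 -0.2036 -0.1469]
40
turn [-0.147  0.735  1.263] deg 84.1 shift [ 0.4207 -0.176  -0.1724]
40
turn [-0.784 -0.161 -1.737] deg 109.6 shift [ 0.4207 -0.176  -0.1724]
```

{"api": "apply_moves", "payload": {
  "commands": [
    [[0.15,0,0],[0.03,-0.01,0],0.085],
    [[0,0,0],[0,0,0],0.085]
  ]
}}

```text
clock: 0.4
tool_pos: [0.3191, 0.572, 0.4025]
orientation: [0.738, -0.635, 0.174, -0.148]
force: [-0.3, 0.8, -0.4]
gripper_width: 0.0851
```

{"api": "apply_moves", "payload": {
  "commands": [
    [[0,0.15,0.05],[0.03,-0.01,-0.02],0.085],
    [[0,0.1,0],[0.02,-0.01,0],0.085],
    [[0,0,0],[0,0,0],0.085]
  ]
}}

```text
clock: 0.78
tool_pos: [0.3683, 0.5521, 0.3816]
orientation: [0.713, -0.653, 0.25, -0.045]
force: [0.6, 0.7, 0.4]
gripper_width: 0.0848
```

```bash
cat > rec.py <<'E'
import json
from bench import manip
s=manip.observe()
f=open('rec.jsonl','a'); f.write(json.dumps({k:(v.tolist() if hasattr(v,'tolist') else v) for k,v in s.items()})+'\n')
print({k:(v.round(4) if hasattr(v,'round') else v) for k,v in s.items() if k in('clock','qpos','qd','tool_pos','orientation')})
E
python3 rec.py
```

```text
{'clock': 0.775, 'qpos': array([ 0.8564,  0.1787,  1.6364,  0.3011,  1.4019, -0.3508]), 'qd': array([ 0.0259,  0.0035,  0.0244,  0.0055,  0.012 , -0.0007]), 'tool_pos': array([0.3683, 0.5521, 0.3816]), 'orientation': array([ 0.7132, -0.6532,  0.2505, -0.0449])}
```

Run:
```python
from plan import *
import json
recs=[json.loads(open('rec.jsonl').readline()),dict(qpos=[1.02741304e+00,1.24488511e-01,1.65170419e+00,9.47530557e-06,1.36750179e+00,-8.26159496e-02],orientation=[-0.68771768,0.68912967,-0.1617011,0.16123723])]
e=R.from_euler
for s4 in(1,-1):
 for s6 in(1,-1):
  f=lambda q: e('z',q[0])*e('y',q[1]+q[2])*e('z',s4*q[3])*e('y',q[4])*e('z',s6*q[5])
  C=[f(r['qpos']).inv()*q2R(r['orientation']) for r in recs]
  print(s4,s6,np.degrees((C[0].inv()*C[1]).magnitude())); print(C[1].as_matrix().round(3))
```

```text
1 1 3.447228546020015e-07
[[ 0. -0. -1.]
 [-1.  0. -0.]
 [ 0.  1. -0.]]
1 -1 30.73607102588359
[[-0.164 -0.    -0.986]
 [-0.986  0.     0.164]
 [ 0.     1.    -0.   ]]
-1 1 34.49895290669558
[[ 0. -0. -1.]
 [-1.  0. -0.]
 [ 0.  1. -0.]]
-1 -1 41.83741012333459
[[-0.164  0.    -0.986]
 [-0.986  0.     0.164]
 [ 0.     1.    -0.   ]]
```

{"api": "apply_moves", "payload": {
  "commands": [
    [[0,0.0,0.18],[0.05,-0.01,-0.02],0.085],
    [[0,0,0.18],[0.05,-0.01,0],0.085]
  ]
}}

```text
clock: 1.02
tool_pos: [0.4653, 0.5341, 0.3616]
orientation: [0.709, -0.689, 0.124, 0.089]
force: [0.9, 0.9, -0.3]
gripper_width: 0.0846
```

```bash
python3 rec.py
```

```text
{'clock': 1.025, 'qpos': array([ 0.7455,  0.3164,  1.5067,  0.2296,  1.5195, -0.8104]), 'qd': array([-0.41  ,  0.486 , -0.6705, -0.3243,  0.5759, -1.7449]), 'tool_pos': array([0.4653, 0.5341, 0.3616]), 'orientation': array([ 0.709 , -0.6886,  0.1237,  0.0887])}
```

{"api": "apply_moves", "payload": {
  "commands": [
    [[-0.1,0.1,0.1],[0.05,-0.01,-0.05],0.085],
    [[-0.1,0.1,0],[0.05,-0.01,-0.02],0.085]
  ]
}}

```text
clock: 1.27
tool_pos: [0.5586, 0.5177, 0.3017]
orientation: [-0.616, 0.748, -0.166, -0.183]
force: [0.7, -0.2, -0.1]
gripper_width: 0.085
```

```bash
python3 rec.py
```

```text
{'clock': 1.275, 'qpos': array([ 0.6579,  0.5455,  1.323 ,  0.1457,  1.7872, -0.9449]), 'qd': array([-0.3774,  0.8499, -0.9422, -0.2614,  1.1609, -0.1576]), 'tool_pos': array([0.5586, 0.5177, 0.3017]), 'orientation': array([-0.6159,  0.7482, -0.1656, -0.1832])}
```

{"api": "apply_moves", "payload": {
  "commands": [
    [[0.0,0.15,0.1],[0.03,-0.03,0.03],0.085],
    [[0,0.15,0.1],[0.03,-0.03,0.03],0.085]
  ]
}}

```text
clock: 1.52
tool_pos: [0.6181, 0.4591, 0.3544]
orientation: [-0.557, 0.727, -0.182, -0.359]
force: [0.2, 0.6, -0.9]
gripper_width: 0.0847
```

```bash
python3 rec.py
```

```text
{'clock': 1.525, 'qpos': array([ 0.5577,  0.5926,  1.1974,  0.1043,  2.1705, -1.2644]), 'qd': array([-0.3791,  0.2151, -0.5133, -0.2926,  1.5122, -1.2837]), 'tool_pos': array([0.6181, 0.4591, 0.3544]), 'orientation': array([-0.5569,  0.7266, -0.1824, -0.3586])}
```

{"api": "apply_moves", "payload": {
  "commands": [
    [[0.0,0,0.18],[0.03,-0.03,0],0.085],
    [[0,0,0.18],[0.02,-0.03,0.0],0.085]
  ]
}}

```text
clock: 1.78
tool_pos: [0.6692, 0.3997, 0.3565]
orientation: [-0.48, 0.749, -0.043, -0.454]
force: [-0.9, -0.1, 0.7]
gripper_width: 0.0849
```

```bash
python3 rec.py
```

```text
{'clock': 1.775, 'qpos': array([ 0.4997,  0.6094,  1.1697, -0.2761,  2.1423, -1.7704]), 'qd': array([-0.2032, -0.0359,  0.0279, -1.4658, -0.3038, -1.9474]), 'tool_pos': array([0.6692, 0.3997, 0.3565]), 'orientation': array([-0.4802,  0.7491, -0.0435, -0.4543])}
```

```bash
cat > fit.py <<'E'
from plan import *
import json
recs=[json.loads(l) for l in open('rec.jsonl')]
recs.append(dict(qpos=[1.02741304e+00,1.24488511e-01,1.65170419e+00,9.47530557e-06,1.36750179e+00,-8.26159496e-02],tool_pos=[0.28891188,0.58197076,0.40344554]))
e=R.from_euler
def chain(q):
    r1=e('z',q[0]);r2=r1*e('y',q[1]);r3=r2*e('y',q[2]);r4=r3*e('z',q[3]);r5=r4*e('y',q[4])
    M=[m.as_matrix() for m in(r1,r2,r3,r4,r5)]
    # cols: r1 x,y,z ; r2 x,z ; r3 x,z ; r4 x,y ; r5 x, z
    return np.column_stack([M[0],M[1][:,[0,2]],M[2][:,[0,2]],M[3][:,[0,1]],M[4][:,[0,2]]])
if __name__=='__main__':
    A=np.vstack([chain(r['qpos']) for r in recs]); b=np.hstack([r['tool_pos'] for r in recs])
    for drop in ([],[3,5,9],[3,9],[3,5,7,9],[3,7,9],[0,3,9],[0,3,7,9],[0,3,7,8,9]):
        k=[i for i in range(11) if i not in drop]
        x,res,rk,sv=np.linalg.lstsq(A[:,k],b,rcond=None)
        print(drop,dict(zip(k,x.round(4))),'maxerr',abs(A[:,k]@x-b).max().round(5),'cond',(sv[0]/sv[-1]).round(0))
E
python3 fit.py
```

```text
[] {0: np.float64(0.0), 1: np.float64(0.0536), 2: np.float64(0.2232), 3: np.float64(0.0), 4: np.float64(0.4524), 5: np.float64(0.0424), 6: np.float64(0.6131), 7: np.float64(-0.0), 8: np.float64(-0.0), 9: np.float64(-0.0), 10: np.float64(0.1021)} maxerr 0.0 cond 265.0
[3, 5, 9] {0: np.float64(-0.0144), 1: np.float64(0.0534), 2: np.float64(0.2032), 4: np.float64(0.4321), 6: np.float64(0.6236), 7: np.float64(0.0115), 8: np.float64(0.0004), 10: np.float64(0.0897)} maxerr 0.00049 cond 110.0
[3, 9] {0: np.float64(-0.0), 1: np.float64(0.0536), 2: np.float64(0.2232), 4: np.float64(0.4524), 5: np.float64(0.0424), 6: np.float64(0.6131), 7: np.float64(0.0), 8: np.float64(0.0), 10: np.float64(0.1021)} maxerr 0.0 cond 236.0
[3, 5, 7, 9] {0: np.float64(-0.0109), 1: np.float64(0.0537), 2: np.float64(0.1847), 4: np.float64(0.4476), 6: np.float64(0.615), 8: np.float64(0.0001), 10: np.float64(0.0997)} maxerr 0.0017 cond 94.0
[3, 7, 9] {0: np.float64(-0.0), 1: np.float64(0.0536), 2: np.float64(0.2232), 4: np.float64(0.4524), 5: np.float64(0.0424), 6: np.float64(0.6131), 8: np.float64(0.0), 10: np.float64(0.1021)} maxerr 0.0 cond 108.0
[0, 3, 9] {1: np.float64(0.0536), 2: np.float64(0.2232), 4: np.float64(0.4524), 5: np.float64(0.0424), 6: np.float64(0.6131), 7: np.float64(-0.0), 8: np.float64(-0.0), 10: np.float64(0.1021)} maxerr 0.0 cond 182.0
[0, 3, 7, 9] {1: np.float64(0.0536), 2: np.float64(0.2232), 4: np.float64(0.4524), 5: np.float64(0.0424), 6: np.float64(0.6131), 8: np.float64(-0.0), 10: np.float64(0.1021)} maxerr 0.0 cond 91.0
[0, 3, 7, 8, 9] {1: np.float64(0.0536), 2: np.float64(0.2232), 4: np.float64(0.4524), 5: np.float64(0.0424), 6: np.float64(0.6131), 10: np.float64(0.1021)} maxerr 0.0 cond 90.0
```

```bash
cat > ik.py <<'E'
from plan import *
e=R.from_euler
L2,o3,L3,Lt=.4524,.0424,.6131,.1021
C=np.array([[0,0,-1.],[-1,0,0],[0,1,0]])
lo=np.array([-2.61,-1.02,.03,-1.35,.32,-2.91]);hi=np.array([2.61,2.33,2.71,4.49,2.68,2.91])
def fk(q):
    r=e('z',q[0]);r2=r*e('y',q[1]);r3=r2*e('y',q[2]);r5=r3*e('z',q[3])*e('y',q[4])
    p=r.apply([0,.0536,.2232])+r2.apply([0,0,L2])+r3.apply([o3,0,L3])+r5.apply([0,0,Lt])
    return p,r5*e('z',q[5])*R.from_matrix(C)
def ik(P,G,q6hint=None):
    M=G.as_matrix();a=M[:,1];w=P-Lt*a
    rr=np.hypot(w[0],w[1])
    if rr<.0536:return None
    r=np.sqrt(rr**2-.0536**2); q1=np.arctan2(w[1],w[0])-np.arctan2(.0536,r)
    h=w[2]-.2232; D=np.hypot(r,h); Lf=np.hypot(o3,L3); g=np.arctan2(o3,L3)
    c=(D*D-L2*L2-Lf*Lf)/(2*L2*Lf)
    if abs(c)>1:return None
    k=np.arccos(c); q3=k-g   # forearm eff. angle = q3+g
    q2=np.arctan2(r,h)-np.arctan2(Lf*np.sin(k),L2+Lf*np.cos(k))
    W=((e('z',q1)*e('y',q2+q3)).inv()*G*R.from_matrix(C).inv()).as_matrix()
    q5=np.arccos(np.clip(W[2,2],-1,1)); q4=np.arctan2(W[1,2],W[0,2]); q6=np.arctan2(W[2,1],-W[2,0])
    if q4<-1.35:q4+=2*np.pi
    return np.array([q1,q2,q3,q4,q5,q6])
def viol(q):
    if q is None:return 9
    return max(0,(lo-q).max(),(q-hi).max())
# case frame pose -> tool pose. t: tilt, s: jaw sign, gx: grip x
def tool(casep,caseR,t,s,gx=.067,gz=.036):
    M=caseR.as_matrix();cx,cy,cz=M.T
    a=-np.sin(t)*cx-np.cos(t)*cz
    G=goal(a,s*cy); return casep+M@np.array([gx,0,gz])-.155*a,G
def caseR(yaw,tip): return e('z',yaw)*e('y',-tip)
E
cat > scan.py <<'E'
from ik import *
import json
r=json.loads(open('rec.jsonl').readlines()[-1]);p,G=fk(r['qpos']);print(p-r['tool_pos'],(G.inv()*q2R(r['orientation'])).magnitude());print(ik(p,G)-r['qpos'])
c0=np.array([.559,.231,0]);bc=np.array([.580,-.195]);by=-.158
bx=np.array([np.cos(by),np.sin(by)])
for t in(0,20,30,40,50,60):
  for s in(1,-1):
    q=ik(*tool(c0,caseR(.86,0),np.radians(t),s)); ok=[]
    print(t,s,'grasp',None if q is None else q.round(2),round(viol(q),2))
    if viol(q)>0: continue
    for phi in np.radians(np.arange(-180,180,15)):
      f=np.array([np.cos(phi),np.sin(phi)])
      m=0;Q=[]
      # rim low point at pour: place at basket spot; landing = spot - .03 f
      tipf=np.radians(115)
      for half in(1,-1):
        land=bc+half*.05*bx; rim=np.append(land+.03*f,.08)
        Rf=caseR(by*0+phi,tipf); cp=rim-Rf.apply([-.0415,0,.053])
        m=0;Q=[]
        for tip in np.linspace(0,tipf,24):
            # keep nut point fixed in space while tipping
            Rt=caseR(phi,tip); nut=cp+Rf.apply([.067,0,.036]); 
            q=ik(*tool(nut-Rt.apply([.067,0,.036]),Rt,np.radians(t),s)); m=max(m,viol(q)); Q.append(q)
        if m==0:
            Q=np.array(Q); ok.append((int(np.degrees(phi).round()),half,np.abs(np.diff(Q,axis=0)).max().round(2),Q[0].round(2).tolist(),Q[-1].round(2).tolist()))
    for o in ok: print('   ',o)
E
python3 scan.py
```

```text
[-1.11022302e-16 -2.22044605e-16  1.11022302e-16] 3.810710141257107e-16
[-1.11022302e-16 -4.44089210e-16  4.44089210e-16  0.00000000e+00
  0.00000000e+00  0.00000000e+00]
0 1 grasp [ 0.36  0.36  1.75  0.    1.03 -2.07] 0
    (-165, -1, np.float64(0.08), [-0.43, -0.02, 1.91, 0.0, 1.25, 0.88], [-0.24, 0.85, 1.46, -1.09, 2.63, 0.76])
    (-150, -1, np.float64(0.07), [-0.43, -0.02, 1.91, -0.0, 1.25, 0.61], [-0.17, 0.81, 1.54, -1.26, 2.49, 0.72])
    (90, 1, np.float64(0.08), [-0.39, 0.19, 1.68, 0.0, 1.27, 2.75], [-0.68, 0.85, 1.46, 1.47, 2.35, 2.52])
    (90, -1, np.float64(0.08), [-0.44, -0.02, 1.91, 0.0, 1.25, 2.71], [-0.75, 0.72, 1.69, 1.31, 2.38, 2.36])
    (105, 1, np.float64(0.09), [-0.39, 0.19, 1.68, -0.0, 1.27, 2.49], [-0.62, 0.92, 1.33, 1.38, 2.52, 2.57])
    (105, -1, np.float64(0.07), [-0.44, -0.02, 1.91, 0.0, 1.25, 2.44], [-0.68, 0.78, 1.58, 1.17, 2.53, 2.36])
    (120, -1, np.float64(0.08), [-0.43, -0.02, 1.91, 0.0, 1.25, 2.18], [-0.61, 0.83, 1.49, 0.98, 2.67, 2.31])
0 -1 grasp [0.36 0.36 1.75 0.   1.03 1.07] 0
    (-165, -1, np.float64(0.08), [-0.43, -0.02, 1.91, 0.0, 1.25,
[... 26050 characters left out ...]
-0.69, 0.39, 1.64, 0.84, 1.62, -0.62])
    (75, -1, np.float64(0.09), [-0.04, 0.19, 1.93, -1.02, 1.47, 0.57], [-0.77, 0.22, 1.86, 0.8, 1.65, -0.7])
    (90, 1, np.float64(0.1), [-0.05, 0.27, 1.83, -1.13, 1.27, 0.45], [-0.65, 0.48, 1.51, 0.73, 1.79, -0.74])
    (90, -1, np.float64(0.1), [-0.03, 0.07, 2.06, -1.13, 1.28, 0.48], [-0.72, 0.31, 1.74, 0.68, 1.79, -0.82])
    (105, 1, np.float64(0.12), [-0.07, 0.15, 1.97, -1.24, 1.04, 0.37], [-0.6, 0.57, 1.39, 0.61, 1.94, -0.87])
    (105, -1, np.float64(0.12), [-0.06, -0.06, 2.19, -1.24, 1.05, 0.38], [-0.67, 0.39, 1.64, 0.55, 1.91, -0.96])
    (120, -1, np.float64(0.16), [-0.12, -0.19, 2.31, -1.34, 0.79, 0.27], [-0.6, 0.45, 1.56, 0.4, 2.01, -1.12])
```

The arm's geometry fits exactly, so I can check each path for joint limits before moving. The plan is to grip the nut from its outer end at a 40° tilt. I'll then pour over the far half of the basket, tipping the case about the jaw axis.

```bash
cat > go.py <<'E'
from ik import *
from bench import manip
LIM=np.array([2.57,2.57,3.14,3.14,3.14,3.14])*.7*.125
def seg(P,G,n,s=None,flip=False,q=None,verbose=True):
    """constant-axis turn + linear shift in n rows from measured (or given) pose"""
    if s is None: s=manip.observe()
    P0,R0=np.array(s['tool_pos']),s['R'] if 'R' in s else q2R(s['orientation'])
    rv=(G*R0.inv()).as_rotvec()
    if flip: th=np.linalg.norm(rv); rv=rv*(th-2*np.pi)/th
    qs=[ik(P0+(P-P0)*k/n,R.from_rotvec(rv*k/n)*R0) for k in range(n+1)]
    bad=max(viol(x) for x in qs)
    print('n',n,'turn/row',(rv/n).round(4),'deg/row',np.degrees(np.linalg.norm(rv)/n).round(2),'shift/row',((P-P0)/n).round(4),'viol',round(bad,3))
    if bad<9:
        Q=np.array(qs); print('  maxdq/lim',(abs(np.diff(Q,axis=0))/LIM).max(0).round(2),'end q',Q[-1].round(2))
    return dict(tool_pos=P,R=G)
c0=np.array([.559,.231,0]);cyaw=.86;T=np.radians(40)
nutv=np.array([.067,0,.036])
def nut_tool(nut,yaw,tip):
    Rt=caseR(yaw,tip); return tool(nut-Rt.apply(nutv),Rt,T,-1)
nut0=c0+caseR(cyaw,0).apply(nutv)
E
python3 - <<'E'
from go import *
P,G=nut_tool(nut0,cyaw,0); a=G.as_matrix()[:,1]
print(nut0,P,a)
seg(P-.1*a,G,20); seg(P-.1*a,G,20,flip=True)
s=seg(P-.1*a,G,26); seg(P,G,4,s)
E
```

```text
[0.60271331 0.28177545 0.036     ] [0.66771701 0.35728088 0.15473689] [-0.41937872 -0.48713181 -0.76604444]
n 20 turn/row [-0.0672 -0.076  -0.1063] deg/row 8.42 shift/row [ 0.002   0.0003 -0.0063] viol 0
  maxdq/lim [0.01 0.04 0.01 0.04 0.06 0.56] end q [ 0.48  0.76  1.14 -0.25  1.89  1.2 ]
n 20 turn/row [0.0765 0.0865 0.121 ] deg/row 9.58 shift/row [ 0.002   0.0003 -0.0063] viol 0.21
  maxdq/lim [1.000e-02 4.000e-02 2.000e-02 4.000e-02 6.000e-02 2.227e+01] end q [ 0.48  0.76  1.14 -0.25  1.89  1.2 ]
n 26 turn/row [-0.0517 -0.0585 -0.0818] deg/row 6.48 shift/row [ 0.0016  0.0002 -0.0048] viol 0
  maxdq/lim [0.01 0.03 0.01 0.03 0.04 0.43] end q [ 0.48  0.76  1.14 -0.25  1.89  1.2 ]
n 4 turn/row [0. 0. 0.] deg/row 0.0 shift/row [-0.0105 -0.0122 -0.0192] viol 0
  maxdq/lim [0.03 0.06 0.2  0.01 0.15 0.02] end q [ 0.45  0.72  1.35 -0.26  1.72  1.21]
```

{"api": "apply_moves", "payload": {
  "commands": [
    [[-0.067,-0.076,-0.106],[0.002,0,-0.006],0.05],
    [[-0.067,-0.076,-0.106],[0.002,0,-0.006],0.05],
    [[-0.067,-0.076,-0.106],[0.002,0,-0.006],0.05],
    [[-0.067,-0.076,-0.106],[0.002,0,-0.006],0.05],
    [[-0.067,-0.076,-0.106],[0.002,0,-0.006],0.05],
    [[-0.067,-0.076,-0.106],[0.002,0,-0.006],0.05],
    [[-0.067,-0.076,-0.106],[0.002,0,-0.006],0.05],
    [[-0.067,-0.076,-0.106],[0.002,0,-0.006],0.05],
    [[-0.067,-0.076,-0.106],[0.002,0,-0.006],0.05],
    [[-0.067,-0.076,-0.106],[0.002,0,-0.006],0.05],
    [[-0.067,-0.076,-0.106],[0.002,0,-0.006],0.05],
    [[-0.067,-0.076,-0.106],[0.002,0,-0.006],0.05],
    [[-0.067,-0.076,-0.106],[0.002,0,-0.006],0.05],
    [[-0.067,-0.076,-0.106],[0.002,0,-0.006],0.05],
    [[-0.067,-0.076,-0.106],[0.002,0,-0.006],0.05],
    [[-0.067,-0.076,-0.106],[0.002,0,-0.006],0.05],
    [[-0.067,-0.076,-0.106],[0.002,0,-0.006],0.05],
    [[-0.067,-0.076,-0.106],[0.002,0,-0.006],0.05],
    [[-0.067,-0.076,-0.106],[0.002,0,-0.006],0.05]
  ]
}}

```text
clock: 4.15
tool_pos: [0.6886, 0.4293, 0.2417]
orientation: [-0.06, 0.527, -0.487, 0.694]
force: [0.2, -0.8, -0.4]
gripper_width: 0.0497
```

Run:
```python
from go import *
P,G=nut_tool(nut0,cyaw,0); a=G.as_matrix()[:,1]
s=manip.observe();print(s['clock'],s['gripper_width'])
seg(P-.1*a,G,1); seg(P-.1*a,G,3)
import cv2
c=manip.calibration('wrist');p,d=manip.capture('wrist'); np.savez('cap_w1.npz',p=p,d=d,K=c['K'],E=c['extrinsics'],P=s['tool_pos'],q=s['orientation']); cv2.imwrite('pics/w1.png',p[:,:,::-1])
```

```text
4.15 0.04974483589583961
n 1 turn/row [ 0.0124 -0.049  -0.0525] deg/row 4.18 shift/row [ 0.021  -0.0233 -0.0103] viol 0
  maxdq/lim [0.17 0.06 0.02 0.02 0.18 0.12] end q [ 0.48  0.76  1.14 -0.25  1.89  1.2 ]
n 3 turn/row [ 0.0041 -0.0163 -0.0175] deg/row 1.39 shift/row [ 0.007  -0.0078 -0.0034] viol 0
  maxdq/lim [0.06 0.02 0.01 0.01 0.06 0.04] end q [ 0.48  0.76  1.14 -0.25  1.89  1.2 ]
```

View pics/w1.png

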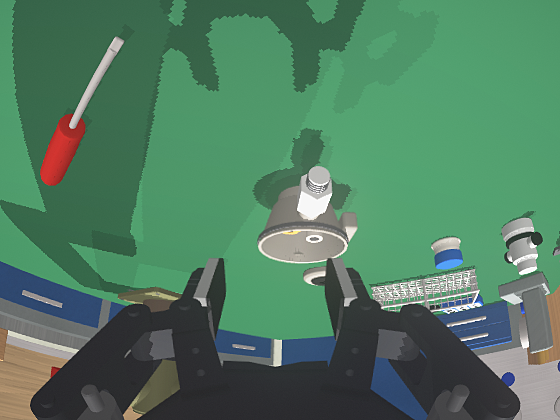

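The wrist view shows the nut at about (316,200) and its thread end at (319,174), seen end-on. I'll check both against the position from the top view.

Run:
```python
import numpy as np,cv2
z=np.load('cap_w1.npz');p,K,E=z['p'],z['K'],z['E']
cv2.imwrite('pics/w1c.png',cv2.resize(p[145:275,240:370,::-1],None,fx=4.5,fy=4.5,interpolation=cv2.INTER_CUBIC))
D=np.zeros(4)
def wp(P):
    c=np.linalg.inv(E)@np.append(P,1);th=np.arccos(c[2]/np.linalg.norm(c[:3]));r=K[0,0]*th;u=c[:2]/np.linalg.norm(c[:2])*r;return u+[K[0,2],K[1,2]]
y=.86;cx=np.array([np.cos(y),np.sin(y),0]);c0=np.array([.559,.231,0])
for n,(x,zz) in dict(thread=(.092,.036),nutend=(.080,.036),rimnear=(.0415,.053),rimfar=(-.0415,.053)).items(): print(n,wp(c0+x*cx+[0,0,zz]).round(1), ((wp(c0+x*cx+[0,0,zz])-[240,145])*4.5).round())
cy=np.array([-np.sin(y),np.cos(y),0])
for sy in(1,-1): 
  for zz in (.0235,.0485): w=wp(c0+.08*cx+cy*sy*.011+[0,0,zz]);print('nut corner',((w-[240,145])*4.5).round())
  print('rim side',((wp(c0+cy*sy*.0415+[0,0,.053])-[240,145])*4.5).round())
```

```text
thread [317.1 177. ] [347. 144.]
nutend [314.4 186.4] [335. 186.]
rimnear [307.4 230.4] [303. 384.]
rimfar [295.9 264.4] [252. 537.]
nut corner [266. 118.]
nut corner [267. 250.]
rim side [ 70. 461.]
nut corner [397. 127.]
nut corner [406. 257.]
rim side [473. 477.]
```

View pics/w1c.png

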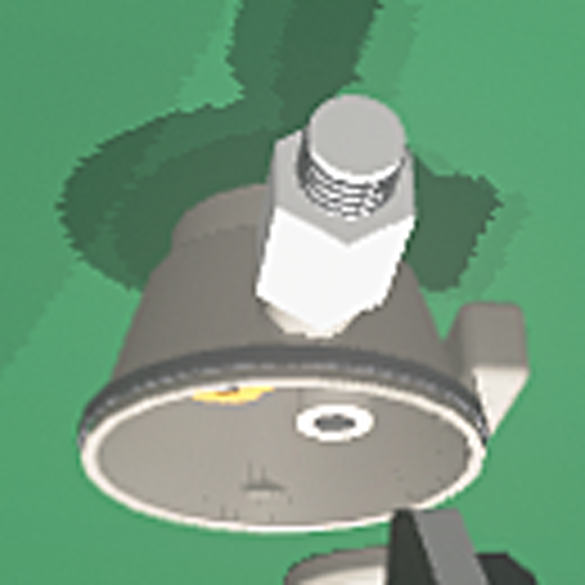

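```bash
sed -i 's/c0=np.array(\[.559,.231,0\])/c0=np.array([.560,.230,0])/' go.py
python3 - <<'E'
from go import *
P,G=nut_tool(nut0,cyaw,0); a=G.as_matrix()[:,1]
s=seg(P-.1*a,G,2); s=seg(P,G,6,s)
E
```

```text
n 2 turn/row [ 0.007  -0.0244 -0.0253] deg/row 2.05 shift/row [ 0.0111 -0.0122 -0.0045] viol 0
  maxdq/lim [0.09 0.03 0.02 0.01 0.09 0.05] end q [ 0.48  0.76  1.14 -0.25  1.89  1.19]
n 6 turn/row [0. 0. 0.] deg/row 0.0 shift/row [-0.007  -0.0081 -0.0128] viol 0
  maxdq/lim [0.02 0.04 0.14 0.01 0.1  0.01] end q [ 0.45  0.72  1.35 -0.26  1.72  1.21]
```

{"api": "apply_moves", "payload": {
  "commands": [
    [[0.007,-0.024,-0.025],[0.011,-0.012,-0.0045],0.05],
    [[0.007,-0.024,-0.025],[0.011,-0.012,-0.0045],0.05],
    [[0,0,0],[-0.007,-0.008,-0.0128],0.05],
    [[0,0,0],[-0.007,-0.008,-0.0128],0.05],
    [[0,0,0],[-0.007,-0.008,-0.0128],0.05],
    [[0,0,0],[-0.003,-0.004,-0.006],0.05],
    [[0,0,0],[0,0,0],0.05]
  ]
}}

```text
clock: 5.08
tool_pos: [0.687, 0.3738, 0.1849]
orientation: [-0.06, 0.495, -0.504, 0.705]
force: [-0.7, -0.2, -0.2]
gripper_width: 0.05
```

Run:
```python
from go import *
P,G=nut_tool(nut0,cyaw,0); a=G.as_matrix()[:,1]
seg(P,G,3)
```

```text
n 3 turn/row [-0.0009  0.0017 -0.0005] deg/row 0.11 shift/row [-0.0061 -0.0059 -0.01  ] viol 0
  maxdq/lim [0.01 0.02 0.1  0.   0.07 0.01] end q [ 0.45  0.72  1.35 -0.26  1.72  1.21]
```

{"api": "apply_moves", "payload": {
  "commands": [
    [[-0.001,0.002,0],[-0.006,-0.006,-0.01],0.05],
    [[-0.001,0.002,0],[-0.006,-0.006,-0.01],0.05],
    [[0,0,0],[-0.006,-0.006,-0.01],0.05],
    [[0,0,0],[0,0,0],0.05]
  ]
}}

```text
clock: 5.58
tool_pos: [0.6677, 0.3551, 0.1533]
orientation: [-0.059, 0.497, -0.503, 0.705]
force: [0.0, 0.3, -0.2]
gripper_width: 0.0504
```

Run:
```python
from go import *
P,G=nut_tool(nut0,cyaw,0); a=G.as_matrix()[:,1]
seg(P,G,1)
import cv2
p,d=manip.capture('wrist'); cv2.imwrite('pics/w2.png',p[:,:,::-1])
```

```text
n 1 turn/row [-0.001   0.0016 -0.0021] deg/row 0.16 shift/row [0.001  0.0012 0.0015] viol 0
  maxdq/lim [0.   0.01 0.02 0.   0.02 0.  ] end q [ 0.45  0.72  1.35 -0.26  1.72  1.21]
```

View pics/w2.png

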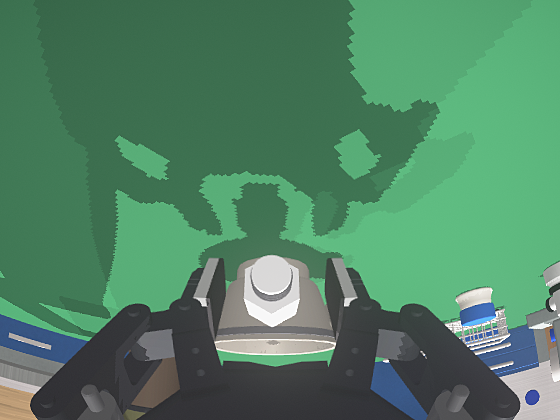

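The nut at (272,293) is centred between the pads at about 215 and 336, so I'm closing.

{"api": "apply_moves", "payload": {
  "commands": [
    [[0,0,0],[0.001,0.001,0.0015],0.03],
    [[0,0,0],[0,0,0],0.015],
    [[0,0,0],[0,0,0],0.0],
    [[0,0,0],[0,0,0],0.0],
    [[0,0,0],[0,0,0],0.0]
  ],
  "squeeze": 80
}}

```text
clock: 6.25
tool_pos: [0.6699, 0.3571, 0.1569]
orientation: [-0.06, 0.496, -0.503, 0.705]
force: [0.3, -0.3, -0.1]
gripper_width: 0.0207
```

{"api": "apply_moves", "payload": {
  "commands": [
    [[0,0,0],[0,0,0.005],0.0],
    [[0,0,0],[0,0,0.015],0.0],
    [[0,0,0],[0,0,0.02],0.0],
    [[0,0,0],[0,0,0.02],0.0]
  ]
}}

```text
clock: 6.75
tool_pos: [0.6693, 0.3569, 0.2184]
orientation: [-0.06, 0.496, -0.503, 0.705]
force: [0.1, 0.2, -2.7]
gripper_width: 0.0209
```

Run:
```python
from go import *
import cv2
s=manip.observe();print(s)
for n in('wrist','scene'):
  p,d=manip.capture(n); cv2.imwrite(f'pics/{n}3.png',p[:,:,::-1] if n=='wrist' else cv2.resize(p[140:260,280:440,::-1],None,fx=4.5,fy=4.5,interpolation=cv2.INTER_CUBIC))
```

```text
{'clock': 6.75, 'qpos': array([ 0.45350015,  0.65083472,  1.33532347, -0.26462034,  1.79944689,
        1.18807719]), 'qd': array([ 0.00108057, -0.18825742, -0.0423445 , -0.01294186,  0.21103714,
       -0.05994962]), 'joint_torque': array([ 1.47561746e-02, -6.00857162e+01, -3.20311975e+01, -8.94903727e-01,
        2.15272911e+00,  5.31705993e-02]), 'tool_pos': array([0.66932924, 0.35691126, 0.21844457]), 'orientation': array([-0.05952174,  0.49631612, -0.50342483,  0.70476302]), 'force': array([ 0.11520007,  0.18641445, -2.66012306]), 'torque': array([ 0.53023229, -0.41396285, -0.00271677]), 'gripper_width': 0.020913643428462275}
```

View pics/wrist3.png

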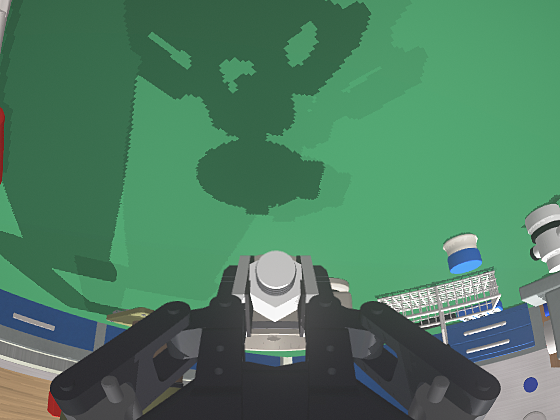

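View pics/scene3.png

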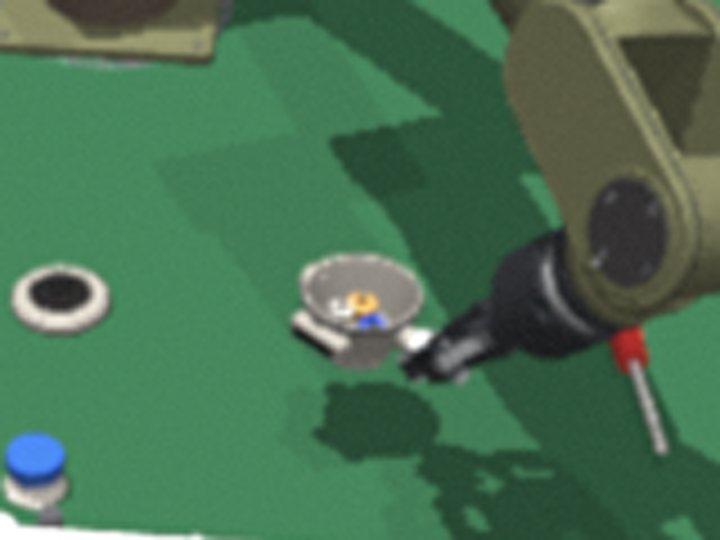

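The case is lifted level with all three parts inside, and the force reads 2.7 N. Now I'll plan the carry and the pour.

```bash
cat >> go.py <<'E'
# measured grasp: case pose c0/cyaw when tool at:
Pg=np.array([.6699,.3571,.1569]); Rg=q2R([-.05952174,.49631612,-.50342483,.70476302])
Rtc=Rg.inv()*caseR(cyaw,0); ptc=Rg.inv().apply(c0-Pg)   # case in tool frame
def tool_for(cp,cR):
    G=cR*Rtc.inv(); return cp-G.apply(ptc),G
bc=np.array([.580,-.195,0]);by=-.158;bx=np.array([np.cos(by),np.sin(by),0])
def pour(phi,tip,rimz,land=.047,off=.03,tipf=115):
    f=np.array([np.cos(phi),np.sin(phi),0]); Rf=caseR(phi,np.radians(tipf))
    rim=bc+land*bx+off*f; rim[2]=rimz
    nut=rim-Rf.apply([-.0415,0,.053])+Rf.apply(nutv)
    Rt=caseR(phi,np.radians(tip)); return tool_for(nut-Rt.apply(nutv),Rt)
E
python3 - <<'E'
from go import *
phi=np.radians(10)
P0,G0=pour(phi,0,.15); print(P0)
s=manip.observe()
P1=np.array(s['tool_pos'])+[0,0,.08]
a=seg(P1,q2R(s['orientation']),3)
a=seg(P0,G0,18,a)
P,G=pour(phi,75,.15);a=seg(P,G,12,a)
P,G=pour(phi,75,.075);a=seg(P,G,4,a)
P,G=pour(phi,115,.075);a=seg(P,G,12,a)
E
```

```text
[ 0.72552726 -0.18528658  0.37641891]
n 3 turn/row [0. 0. 0.] deg/row 0.0 shift/row [0.     0.     0.0267] viol 0
  maxdq/lim [0.   0.12 0.05 0.01 0.13 0.04] end q [ 0.45  0.57  1.3  -0.27  1.9   1.16]
n 18 turn/row [-0.      0.0003 -0.0381] deg/row 2.18 shift/row [ 0.0031 -0.0301  0.0042] viol 0
  maxdq/lim [0.19 0.12 0.12 0.01 0.05 0.02] end q [-0.28  0.5   1.28 -0.32  1.99  1.08]
n 12 turn/row [ 0.0189 -0.1074  0.    ] deg/row 6.25 shift/row [-0.0157 -0.0028  0.0007] viol 0
  maxdq/lim [0.14 0.24 0.22 0.45 0.39 0.38] end q [-0.55 -0.11  1.96  0.51  0.88  0.6 ]
n 4 turn/row [0. 0. 0.] deg/row 0.0 shift/row [ 0.      0.     -0.0187] viol 0
  maxdq/lim [0.   0.09 0.06 0.07 0.11 0.1 ] end q [-0.55 -0.04  2.02  0.58  0.76  0.5 ]
n 12 turn/row [ 0.0101 -0.0573  0.    ] deg/row 3.33 shift/row [-0.0051 -0.0009 -0.0074] viol 0
  maxdq/lim [0.06 0.07 0.09 0.44 0.19 0.43] end q [-0.7   0.02  2.26  1.85  0.87 -0.71]
```

{"api": "apply_moves", "payload": {
  "commands": [
    [[0,0,0],[0,0,0.027],0.0],
    [[0,0,0],[0,-0.005,0.027],0.0],
    [[0,0,-0.01],[0.003,-0.015,0.02],0.0],
    [[0,0,-0.038],[0.003,-0.03,0.01],0.0],
    [[0,0,-0.038],[0.003,-0.03,0.006],0.0],
    [[0,0,-0.038],[0.003,-0.03,0.006],0.0],
    [[0,0,-0.038],[0.003,-0.03,0.005],0.0],
    [[0,0,-0.038],[0.003,-0.03,0.005],0.0],
    [[0,0,-0.038],[0.003,-0.03,0.005],0.0],
    [[0,0,-0.038],[0.003,-0.03,0.005],0.0],
    [[0,0,-0.038],[0.003,-0.03,0.005],0.0],
    [[0,0,-0.038],[0.003,-0.03,0.004],0.0],
    [[0,0,-0.038],[0.003,-0.03,0.004],0.0],
    [[0,0,-0.038],[0.003,-0.03,0.004],0.0],
    [[0,0,-0.038],[0.003,-0.03,0.004],0.0],
    [[0,0,-0.038],[0.003,-0.03,0.003],0.0]
  ]
}}

```text
clock: 8.85
tool_pos: [0.7101, -0.0786, 0.3876]
orientation: [0.123, 0.34, -0.615, 0.701]
force: [-0.1, -0.5, -2.5]
gripper_width: 0.0207
```

Run:
```python
from go import *
phi=np.radians(10)
P0,G0=pour(phi,0,.15)
seg(P0,G0,5)
```

```text
n 5 turn/row [ 0.0015  0.0035 -0.0307] deg/row 1.77 shift/row [ 0.0031 -0.0213 -0.0022] viol 0
  maxdq/lim [0.13 0.09 0.08 0.01 0.03 0.01] end q [-0.28  0.5   1.28 -0.32  1.99  1.08]
```

{"api": "apply_moves", "payload": {
  "commands": [
    [[0.0015,0.003,-0.031],[0.003,-0.021,-0.002],0.0],
    [[0.0015,0.003,-0.031],[0.003,-0.021,-0.002],0.0],
    [[0.0015,0.003,-0.031],[0.003,-0.021,-0.002],0.0],
    [[0.0015,0.003,-0.031],[0.003,-0.021,-0.002],0.0],
    [[0,0,0],[0,0,0],0.0]
  ]
}}

```text
clock: 9.48
tool_pos: [0.7218, -0.1706, 0.3802]
orientation: [0.173, 0.302, -0.638, 0.686]
force: [-0.1, 0.9, -1.9]
gripper_width: 0.0206
```

Run:
```python
from go import *
phi=np.radians(10)
P,G=pour(phi,38,.15); s=seg(P,G,7)
P,G=pour(phi,75,.15); s=seg(P,G,7,s)
import cv2
p,d=manip.capture('scene');cv2.imwrite('pics/s4.png',cv2.resize(p[110:260,140:340,::-1],None,fx=4,fy=4,interpolation=cv2.INTER_CUBIC))
```

```text
n 7 turn/row [ 0.0174 -0.0925 -0.0024] deg/row 5.39 shift/row [-0.013  -0.0045  0.0047] viol 0
  maxdq/lim [0.09 0.21 0.16 0.18 0.31 0.09] end q [-0.39  0.15  1.61 -0.02  1.41  1.01]
n 7 turn/row [ 0.016  -0.0909  0.    ] deg/row 5.29 shift/row [-0.0135 -0.0024 -0.0041] viol 0
  maxdq/lim [0.12 0.19 0.19 0.4  0.32 0.34] end q [-0.55 -0.11  1.96  0.51  0.88  0.6 ]
```

View pics/s4.png

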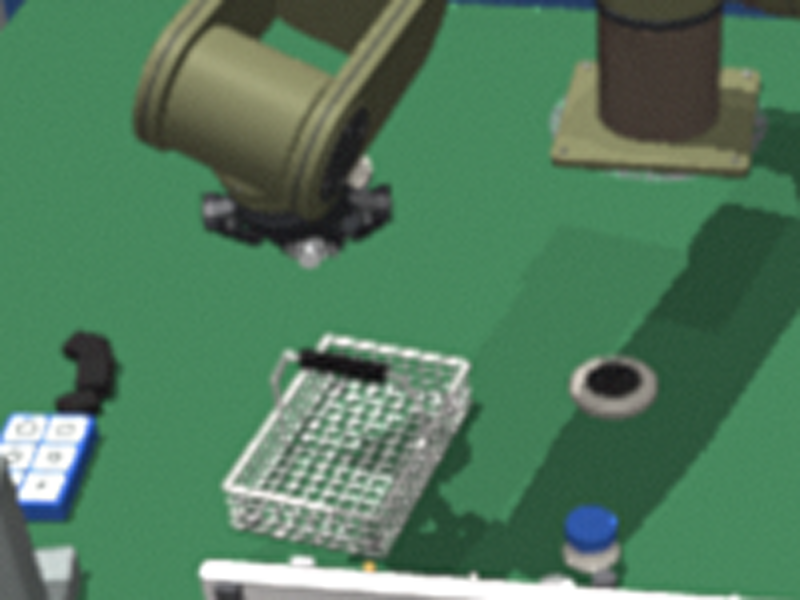

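The case is held over the basket and the path below is clear, so I'm tipping it to about 75° at height.

{"api": "apply_moves", "payload": {
  "commands": [
    [[0.009,-0.05,-0.002],[-0.008,-0.004,0.003],0.0],
    [[0.017,-0.092,-0.002],[-0.013,-0.004,0.005],0.0],
    [[0.017,-0.092,-0.002],[-0.013,-0.004,0.005],0.0],
    [[0.017,-0.092,-0.002],[-0.013,-0.004,0.005],0.0],
    [[0.017,-0.092,-0.002],[-0.013,-0.004,0.005],0.0],
    [[0.017,-0.092,-0.002],[-0.013,-0.004,0.005],0.0],
    [[0.017,-0.092,-0.002],[-0.013,-0.004,0.005],0.0]
  ]
}}

```text
clock: 10.4
tool_pos: [0.6345, -0.1901, 0.4122]
orientation: [-0.045, 0.09, -0.7, 0.707]
force: [-0.6, -0.2, -2.6]
gripper_width: 0.0206
```

Run:
```python
from go import *
phi=np.radians(10)
P,G=pour(phi,75,.15); s=seg(P,G,8)
```

```text
n 8 turn/row [ 0.0155 -0.0835 -0.0016] deg/row 4.87 shift/row [-0.0122 -0.0036 -0.0035] viol 0
  maxdq/lim [0.12 0.17 0.17 0.37 0.3  0.32] end q [-0.55 -0.11  1.96  0.51  0.88  0.6 ]
```

{"api": "apply_moves", "payload": {
  "commands": [
    [[0.015,-0.083,-0.0015],[-0.012,-0.004,-0.001],0.0],
    [[0.015,-0.083,-0.0015],[-0.012,-0.004,-0.002],0.0],
    [[0.015,-0.083,-0.0015],[-0.012,-0.004,-0.003],0.0],
    [[0.015,-0.083,-0.0015],[-0.012,-0.004,-0.003],0.0],
    [[0.015,-0.083,-0.0015],[-0.012,-0.004,-0.004],0.0],
    [[0.015,-0.083,-0.0015],[-0.012,-0.003,-0.005],0.0],
    [[0.015,-0.06,-0.0015],[-0.012,-0.003,-0.005],0.0],
    [[0,0,0],[0,0,0],0.0]
  ]
}}

```text
clock: 11.4
tool_pos: [0.5455, -0.2075, 0.3885]
orientation: [0.243, 0.111, 0.699, -0.664]
force: [-0.0, -0.6, -2.5]
gripper_width: 0.0207
```

Run:
```python
from go import *
phi=np.radians(10)
P,G=pour(phi,75,.075); s=seg(P,G,4)
P,G=pour(phi,95,.075); s=seg(P,G,6,s)
P,G=pour(phi,115,.075); s=seg(P,G,8,s)
import cv2
for n in('top','scene'):
  p,d=manip.capture(n);p=p[120:270,180:330] if n=='scene' else p[140:290,300:450]
  cv2.imwrite(f'pics/{n}5.png',cv2.resize(p[:,:,::-1],None,fx=4,fy=4,interpolation=cv2.INTER_CUBIC))
```

```text
n 4 turn/row [ 0.004  -0.0265 -0.0045] deg/row 1.56 shift/row [-0.0022 -0.0028 -0.0198] viol 0
  maxdq/lim [0.04 0.08 0.1  0.2  0.18 0.21] end q [-0.55 -0.04  2.02  0.58  0.76  0.5 ]
n 6 turn/row [ 0.0101 -0.0573  0.    ] deg/row 3.33 shift/row [-0.0063 -0.0011 -0.0065] viol 0
  maxdq/lim [0.07 0.04 0.1  0.43 0.12 0.41] end q [-0.63 -0.07  2.17  1.24  0.68 -0.12]
n 8 turn/row [ 0.0076 -0.043   0.    ] deg/row 2.5 shift/row [-0.0028 -0.0005 -0.0062] viol 0
  maxdq/lim [0.04 0.07 0.05 0.33 0.14 0.31] end q [-0.7   0.02  2.26  1.85  0.87 -0.71]
```

View pics/top5.png

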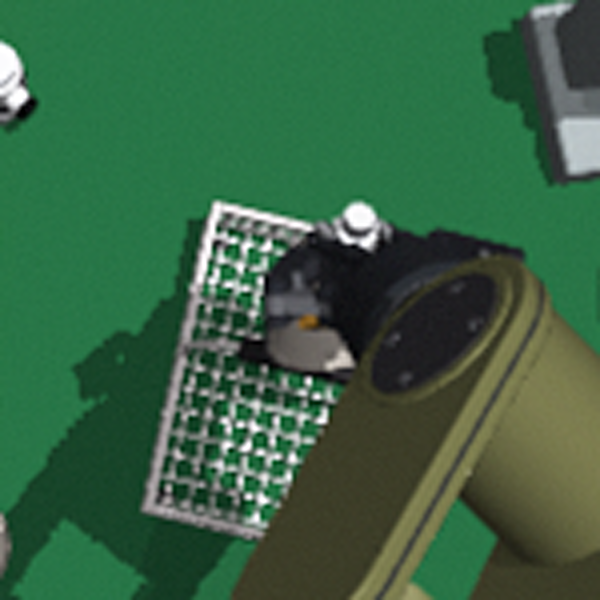

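View pics/scene5.png

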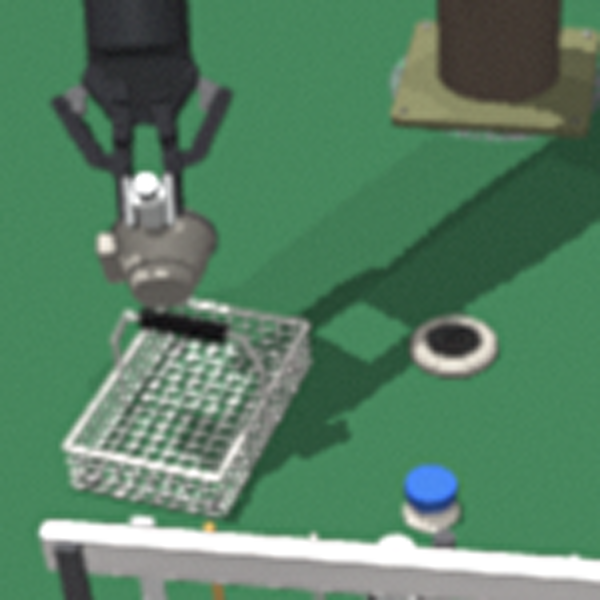

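At 75° tip the rim hangs nearer the handle than I want, so I'll pivot about the lower rim point instead and keep that point over the far half of the basket.

```bash
cat >> go.py <<'E'
def pour2(phi,tip,rimz,land=.05,off=.03):
    f=np.array([np.cos(phi),np.sin(phi),0]); rim=bc+land*bx+off*f; rim[2]=rimz
    Rt=caseR(phi,np.radians(tip)); return tool_for(rim-Rt.apply([-.0415,0,.053]),Rt)
def where(s=None):
    s=s or manip.observe(); Rm=q2R(s['orientation']);cR=Rm*Rtc;cp=s['tool_pos']+Rm.apply(ptc)
    B=R.from_euler('z',by).inv()
    zz=cR.as_matrix()[:,2]
    print('tip',np.degrees(np.arccos(zz[2])).round(1))
    for n,v in dict(nut=nutv,rimlow=[-.0415,0,.053],boss=[-.049,0,.046],under=[0,0,0],under_low=[-.024,0,0],side=[0,.0415,.053],port=[0,-.047,.03]).items(): print(n,B.apply(cp+cR.apply(v)-bc).round(3))
E
python3 - <<'E'
from go import *
where()
phi=np.radians(10)
P,G=pour2(phi,75,.14);s=seg(P,G,4)
P,G=pour2(phi,75,.08);s=seg(P,G,4,s)
P,G=pour2(phi,95,.08); s=seg(P,G,6,s)
P,G=pour2(phi,118,.08); s=seg(P,G,8,s)
E
```

```text
tip 68.9
nut [0.041 0.009 0.252]
rimlow [-0.011 -0.009  0.157]
boss [-0.007 -0.008  0.147]
under [0.049 0.013 0.176]
under_low [0.041 0.01  0.154]
side [-0.011  0.035  0.195]
port [ 0.039 -0.041  0.187]
n 4 turn/row [ 0.0043 -0.0261 -0.0045] deg/row 1.54 shift/row [ 0.0168  0.0004 -0.005 ] viol 0
  maxdq/lim [0.06 0.16 0.09 0.09 0.13 0.02] end q [-0.46  0.05  1.83  0.49  0.81  0.68]
n 4 turn/row [0. 0. 0.] deg/row 0.0 shift/row [ 0.     0.    -0.015] viol 0
  maxdq/lim [0.   0.07 0.05 0.05 0.08 0.07] end q [-0.46  0.1   1.87  0.54  0.72  0.6 ]
n 6 turn/row [ 0.0101 -0.0573  0.    ] deg/row 3.33 shift/row [-0.0124 -0.0022 -0.0049] viol 0
  maxdq/lim [0.09 0.1  0.14 0.45 0.13 0.44] end q [-0.58 -0.01  2.09  1.22  0.64 -0.07]
n 8 turn/row [ 0.0087 -0.0494 -0.    ] deg/row 2.87 shift/row [-0.0084 -0.0015 -0.0079] viol 0
  maxdq/lim [0.07 0.05 0.09 0.4  0.2  0.4 ] end q [-0.71  0.03  2.26  1.9   0.92 -0.77]
```

{"api": "apply_moves", "payload": {
  "commands": [
    [[0.004,-0.026,-0.004],[0.017,0,-0.003],0.0],
    [[0.004,-0.026,-0.004],[0.017,0,-0.005],0.0],
    [[0.004,-0.026,-0.004],[0.017,0,-0.005],0.0],
    [[0.004,-0.026,-0.004],[0.016,0,-0.005],0.0],
    [[0,0,0],[0.004,0,-0.012],0.0],
    [[0,0,0],[0,0,-0.015],0.0],
    [[0,0,0],[0,0,-0.015],0.0],
    [[0,0,0],[0,0,-0.012],0.0],
    [[0,0,0],[0,0,0],0.0]
  ]
}}

```text
clock: 12.62
tool_pos: [0.6239, -0.2062, 0.3102]
orientation: [0.274, 0.153, 0.69, -0.653]
force: [-0.7, 0.2, -2.0]
gripper_width: 0.0207
```

Run:
```python
from go import *
where()
phi=np.radians(10)
P,G=pour2(phi,95,.08); s=seg(P,G,8)
P,G=pour2(phi,118,.08); s=seg(P,G,8,s)
```

```text
tip 75.1
nut [0.131 0.026 0.181]
rimlow [0.089 0.012 0.081]
boss [0.093 0.013 0.072]
under [0.147 0.032 0.107]
under_low [0.141 0.03  0.084]
side [0.085 0.054 0.121]
port [ 0.135 -0.022  0.115]
n 8 turn/row [ 0.0075 -0.0428 -0.0005] deg/row 2.49 shift/row [-0.0106 -0.0016 -0.0038] viol 0
  maxdq/lim [0.08 0.08 0.12 0.34 0.1  0.34] end q [-0.58 -0.01  2.09  1.22  0.64 -0.07]
n 8 turn/row [ 0.0087 -0.0494 -0.    ] deg/row 2.87 shift/row [-0.0084 -0.0015 -0.0079] viol 0
  maxdq/lim [0.07 0.05 0.09 0.4  0.2  0.4 ] end q [-0.71  0.03  2.26  1.9   0.92 -0.77]
```

{"api": "apply_moves", "payload": {
  "commands": [
    [[0.0075,-0.043,0],[-0.0105,-0.003,-0.002],0.0],
    [[0.0075,-0.043,0],[-0.0105,-0.003,-0.003],0.0],
    [[0.0075,-0.043,0],[-0.0105,-0.003,-0.003],0.0],
    [[0.0075,-0.043,0],[-0.0105,-0.003,-0.004],0.0],
    [[0.0075,-0.043,0],[-0.0105,-0.003,-0.004],0.0],
    [[0.0075,-0.043,0],[-0.0105,-0.003,-0.004],0.0],
    [[0.0075,-0.043,0],[-0.0105,-0.003,-0.005],0.0]
  ]
}}

```text
clock: 13.5
tool_pos: [0.5493, -0.2289, 0.291]
orientation: [0.377, 0.262, 0.651, -0.604]
force: [0.5, -0.8, -2.6]
gripper_width: 0.0206
```

Run:
```python
from go import *
where()
phi=np.radians(10)
P,G=pour2(phi,118,.08);P=P-np.array([0,.01,0]); s=seg(P,G,10)
```

```text
tip 93.6
nut [0.095 0.003 0.198]
rimlow [ 0.086 -0.002  0.089]
boss [0.093 0.    0.081]
under [0.134 0.015 0.133]
under_low [0.135 0.015 0.109]
side [0.07  0.037 0.129]
port [ 0.121 -0.039  0.132]
n 10 turn/row [ 0.0085 -0.0417  0.0002] deg/row 2.44 shift/row [-0.0078 -0.0012 -0.0075] viol 0
  maxdq/lim [0.07 0.05 0.09 0.35 0.17 0.35] end q [-0.72  0.04  2.25  1.89  0.94 -0.76]
```

{"api": "apply_moves", "payload": {
  "commands": [
    [[0.0085,-0.042,0],[-0.008,-0.001,-0.0075],0.0],
    [[0.0085,-0.042,0],[-0.008,-0.001,-0.0075],0.0],
    [[0.0085,-0.042,0],[-0.008,-0.001,-0.0075],0.0],
    [[0.0085,-0.042,0],[-0.008,-0.001,-0.0075],0.0],
    [[0.0085,-0.042,0],[-0.008,-0.001,-0.0075],0.0],
    [[0.0085,-0.042,0],[-0.008,-0.001,-0.0075],0.0],
    [[0.0085,-0.042,0],[-0.008,-0.001,-0.0075],0.0],
    [[0.0085,-0.042,0],[-0.008,-0.001,-0.0075],0.0],
    [[0,0,0],[0,0,0],0.0],
    [[0,0,0],[0,0,0],0.0],
    [[0,0,0],[0,0,0],0.0],
    [[0,0,0],[0,0,0],0.0]
  ]
}}

```text
clock: 15.0
tool_pos: [0.4851, -0.2418, 0.2413]
orientation: [0.476, 0.378, 0.586, -0.535]
force: [0.4, 0.5, -1.6]
gripper_width: 0.0205
```

Run:
```python
from go import *
where(); print(manip.observe()['force'])
import cv2
for n in('top','scene','wrist'):
  p,d=manip.capture(n)
  if n!='wrist': p=p[140:290,160:310] if n=='scene' else p[160:290,310:440]; p=cv2.resize(p,None,fx=4,fy=4,interpolation=cv2.INTER_CUBIC)
  cv2.imwrite(f'pics/{n}6.png',p[:,:,::-1])
```

```text
tip 114.3
nut [ 0.058 -0.015  0.199]
rimlow [ 0.087 -0.008  0.093]
boss [ 0.096 -0.006  0.089]
under [0.116 0.003 0.153]
under_low [0.126 0.005 0.131]
side [0.057 0.027 0.13 ]
port [ 0.105 -0.051  0.142]
[ 0.40956567  0.50241501 -1.63607727]
```

View pics/top6.png

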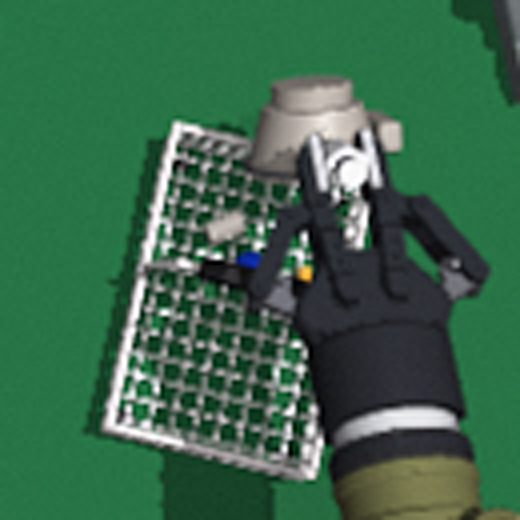

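View pics/scene6.png

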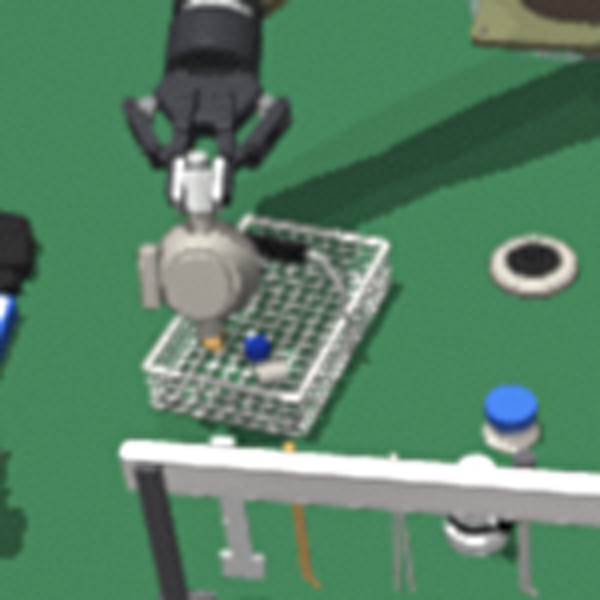

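View pics/wrist6.png

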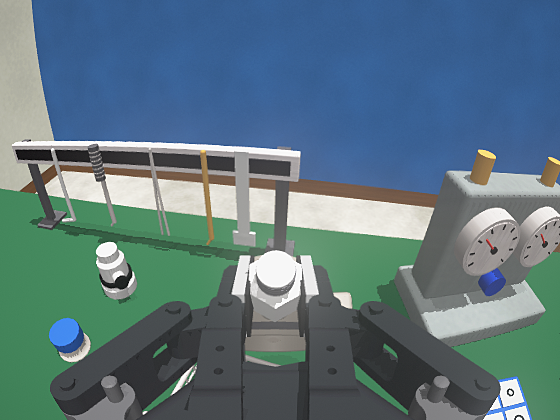

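All three parts are out and in the basket: blue at about (250,258), brass at (305,272) and white at (228,225) in the top crop. The load dropped by about 0.9 N. Next I'll raise the case, turn it upright and take it back.

```bash
cat >> go.py <<'E'
def nutpose(nut,yaw,tip):
    Rt=caseR(yaw,np.radians(tip)); return tool_for(nut-Rt.apply(nutv),Rt)
def nutnow(s):
    Rm=q2R(s['orientation']);return s['tool_pos']+Rm.apply(ptc)+(Rm*Rtc).apply(nutv)
E
python3 - <<'E'
from go import *
s=manip.observe();n=nutnow(s);print(n)
phi=np.radians(10)
P1=s['tool_pos']+np.array([0,0,.08]);a=seg(P1,q2R(s['orientation']),3)
n[2]+=.08
P,G=nutpose(n,phi,75);a=seg(P,G,8,a)
P,G=nutpose(n,phi,38);a=seg(P,G,7,a)
P,G=nutpose(n,phi,0);a=seg(P,G,7,a)
up,G=tool_for(c0+[0,0,.14],caseR(cyaw,0));a=seg(up,G,16,a)
P,G=tool_for(c0+[0,0,.0],caseR(cyaw,0));a=seg(P,G,5,a)
E
```

```text
[ 0.63492972 -0.21876706  0.19857068]
n 3 turn/row [0. 0. 0.] deg/row 0.0 shift/row [0.     0.     0.0267] viol 0
  maxdq/lim [0.   0.22 0.05 0.19 0.04 0.28] end q [-0.7  -0.14  2.19  1.66  0.81 -0.44]
n 8 turn/row [-0.0112  0.085   0.0012] deg/row 4.91 shift/row [0.0076 0.0009 0.0108] viol 0
  maxdq/lim [0.08 0.07 0.15 0.59 0.23 0.55] end q [-0.56 -0.1   1.9   0.51  0.92  0.61]
n 7 turn/row [-0.016   0.0909 -0.    ] deg/row 5.29 shift/row [0.0135 0.0024 0.0041] viol 0
  maxdq/lim [0.12 0.19 0.19 0.38 0.32 0.32] end q [-0.41  0.17  1.55 -0.02  1.45  0.99]
n 7 turn/row [-0.0165  0.0933 -0.    ] deg/row 5.43 shift/row [ 0.0135  0.0024 -0.0052] viol 0
  maxdq/lim [0.08 0.22 0.18 0.18 0.31 0.08] end q [-0.3   0.51  1.22 -0.33  2.02  1.04]
n 16 turn/row [-0.     -0.      0.0428] deg/row 2.45 shift/row [-0.004   0.0349 -0.0064] viol 0
  maxdq/lim [0.22 0.14 0.16 0.02 0.07 0.03] end q [ 0.45  0.58  1.3  -0.27  1.9   1.16]
n 5 turn/row [0. 0. 0.] deg/row 0.0 shift/row [ 0.     0.    -0.028] viol 0
  maxdq/lim [0.   0.14 0.05 0.01 0.14 0.04] end q [ 0.45  0.72  1.34 -0.26  1.72  1.21]
```

{"api": "apply_moves", "payload": {
  "commands": [
    [[0,0,0],[0,0,0.027],0.0],
    [[0,0,0],[0,0,0.027],0.0],
    [[0,0,0],[0,0,0.027],0.0],
    [[-0.011,0.085,0.001],[0.005,0.001,0.015],0.0],
    [[-0.011,0.085,0.001],[0.006,0.001,0.012],0.0],
    [[-0.011,0.085,0.001],[0.007,0.001,0.011],0.0],
    [[-0.011,0.085,0.001],[0.008,0.001,0.01],0.0],
    [[-0.011,0.085,0.001],[0.009,0.001,0.01],0.0],
    [[-0.011,0.085,0.001],[0.009,0.001,0.009],0.0],
    [[-0.011,0.085,0.001],[0.01,0.001,0.008],0.0]
  ]
}}

```text
clock: 16.4
tool_pos: [0.5381, -0.2322, 0.3985]
orientation: [0.29, 0.176, 0.687, -0.643]
force: [1.0, 0.3, -1.5]
gripper_width: 0.0208
```

Run:
```python
from go import *
where();s=manip.observe();n=nutnow(s)
phi=np.radians(10);n[2]=.27
P,G=nutpose(n,phi,38);a=seg(P,G,8)
P,G=nutpose(n,phi,0);a=seg(P,G,7,a)
```

```text
tip 78.4
nut [ 0.057 -0.01   0.275]
rimlow [ 0.02  -0.022  0.172]
boss [ 0.025 -0.02   0.164]
under [ 0.077 -0.003  0.202]
under_low [ 0.073 -0.004  0.179]
side [0.015 0.02  0.213]
port [ 0.065 -0.057  0.208]
n 8 turn/row [-0.0161  0.0867  0.0006] deg/row 5.05 shift/row [0.0127 0.0023 0.0036] viol 0
  maxdq/lim [0.11 0.18 0.18 0.4  0.3  0.34] end q [-0.4   0.17  1.56 -0.02  1.44  1.  ]
n 7 turn/row [-0.0165  0.0933 -0.    ] deg/row 5.43 shift/row [ 0.0135  0.0024 -0.0052] viol 0
  maxdq/lim [0.08 0.22 0.18 0.18 0.31 0.08] end q [-0.29  0.51  1.23 -0.33  2.01  1.05]
```

{"api": "apply_moves", "payload": {
  "commands": [
    [[-0.016,0.087,0],[0.0125,0.002,0.004],0.0],
    [[-0.016,0.087,0],[0.0125,0.002,0.004],0.0],
    [[-0.016,0.087,0],[0.0125,0.002,0.004],0.0],
    [[-0.016,0.087,0],[0.0125,0.002,0.004],0.0],
    [[-0.016,0.087,0],[0.0125,0.002,0.004],0.0],
    [[-0.016,0.087,0],[0.0125,0.002,0.003],0.0],
    [[-0.016,0.087,0],[0.0125,0.002,0.003],0.0],
    [[-0.016,0.087,0],[0.0125,0.002,0.003],0.0],
    [[-0.016,0.093,0],[0.0135,0.002,-0.002],0.0],
    [[-0.016,0.093,0],[0.0135,0.002,-0.004],0.0],
    [[-0.016,0.093,0],[0.0135,0.002,-0.005],0.0],
    [[-0.016,0.093,0],[0.0135,0.002,-0.006],0.0],
    [[-0.016,0.093,0],[0.0135,0.002,-0.006],0.0],
    [[-0.016,0.093,0],[0.0135,0.002,-0.007],0.0]
  ]
}}

```text
clock: 18.15
tool_pos: [0.7255, -0.2003, 0.3973]
orientation: [0.168, 0.278, -0.654, 0.683]
force: [0.5, 0.4, -1.8]
gripper_width: 0.0207
```

Run:
```python
from go import *
where()
up,G=tool_for(c0+[0,0,.12],caseR(cyaw,0));a=seg(up,G,16)
```

```text
tip 3.0
nut [ 0.054 -0.01   0.272]
rimlow [-0.05  -0.044  0.283]
boss [-0.057 -0.046  0.276]
under [-0.008 -0.03   0.232]
under_low [-0.031 -0.037  0.231]
side [-0.023  0.008  0.286]
port [ 0.005 -0.075  0.262]
n 16 turn/row [-0.0022  0.0024  0.0439] deg/row 2.52 shift/row [-0.0035  0.0348 -0.0075] viol 0
  maxdq/lim [0.22 0.15 0.15 0.01 0.06 0.03] end q [ 0.45  0.6   1.31 -0.27  1.88  1.17]
```

{"api": "apply_moves", "payload": {
  "commands": [
    [[-0.002,0.002,0.02],[-0.002,0.02,-0.002],0.0],
    [[-0.002,0.002,0.044],[-0.0035,0.035,-0.006],0.0],
    [[-0.002,0.002,0.044],[-0.0035,0.035,-0.007],0.0],
    [[-0.002,0.002,0.044],[-0.0035,0.035,-0.007],0.0],
    [[-0.002,0.002,0.044],[-0.0035,0.035,-0.007],0.0],
    [[-0.002,0.002,0.044],[-0.0035,0.035,-0.007],0.0],
    [[-0.002,0.002,0.044],[-0.0035,0.035,-0.007],0.0],
    [[-0.002,0.002,0.044],[-0.0035,0.035,-0.007],0.0],
    [[-0.002,0.002,0.044],[-0.0035,0.035,-0.007],0.0],
    [[-0.002,0.002,0.044],[-0.0035,0.035,-0.007],0.0],
    [[-0.002,0.002,0.044],[-0.0035,0.035,-0.007],0.0],
    [[-0.002,0.002,0.044],[-0.0035,0.035,-0.007],0.0],
    [[-0.002,0.002,0.044],[-0.0035,0.035,-0.007],0.0],
    [[-0.002,0.002,0.044],[-0.0035,0.035,-0.007],0.0],
    [[-0.002,0.002,0.044],[-0.0035,0.035,-0.007],0.0],
    [[0,0,0.022],[-0.002,0.018,-0.005],0.0],
    [[0,0,0],[0,0,0],0.0]
  ]
}}

```text
clock: 20.27
tool_pos: [0.6564, 0.3589, 0.2982]
orientation: [-0.072, 0.484, -0.521, 0.699]
force: [-0.2, -0.3, -2.6]
gripper_width: 0.0208
```

Run:
```python
from go import *
P,G=tool_for(c0+[0,0,.02],caseR(cyaw,0));a=seg(P,G,6)
```

```text
n 6 turn/row [-0.0076  0.0036  0.0018] deg/row 0.49 shift/row [ 0.0023 -0.0003 -0.0202] viol 0
  maxdq/lim [0.   0.12 0.02 0.02 0.07 0.02] end q [ 0.45  0.7   1.34 -0.26  1.75  1.2 ]
```

{"api": "apply_moves", "payload": {
  "commands": [
    [[-0.008,0.004,0.002],[0.0023,0,-0.02],0.0],
    [[-0.008,0.004,0.002],[0.0023,0,-0.02],0.0],
    [[-0.008,0.004,0.002],[0.0023,0,-0.02],0.0],
    [[-0.008,0.004,0.002],[0.0023,0,-0.02],0.0],
    [[-0.008,0.004,0.002],[0.0023,0,-0.02],0.0],
    [[-0.004,0.002,0],[0.002,0,-0.012],0.0],
    [[0,0,0],[0,0,0],0.0]
  ]
}}

```text
clock: 21.15
tool_pos: [0.6713, 0.354, 0.1758]
orientation: [-0.056, 0.497, -0.504, 0.705]
force: [0.0, 0.5, -2.6]
gripper_width: 0.0204
```

Run:
```python
from go import *
P,G=tool_for(c0+[0,0,.0],caseR(cyaw,0));a=seg(P,G,1)
import cv2
p,d=manip.capture('scene');cv2.imwrite('pics/s7.png',cv2.resize(p[140:260,280:440,::-1],None,fx=4.5,fy=4.5,interpolation=cv2.INTER_CUBIC))
```

```text
n 1 turn/row [ 0.0032 -0.0047  0.0057] deg/row 0.46 shift/row [-0.0014  0.0031 -0.0189] viol 0
  maxdq/lim [0.02 0.09 0.01 0.   0.1  0.02] end q [ 0.45  0.72  1.34 -0.26  1.72  1.21]
```

View pics/s7.png

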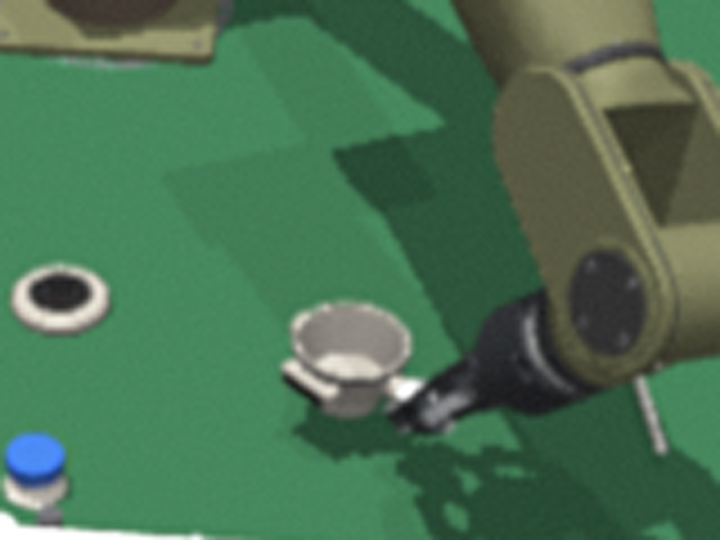

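The case is empty and level, about 19 mm up. I'm lowering it gently.

{"api": "apply_moves", "payload": {
  "commands": [
    [[0.003,-0.005,0.006],[-0.001,0.003,-0.006],0.0],
    [[0,0,0],[0,0,-0.006],0.0],
    [[0,0,0],[0,0,-0.003],0.0],
    [[0,0,0],[0,0,0],0.0]
  ]
}}

```text
clock: 21.7
tool_pos: [0.671, 0.3582, 0.1639]
orientation: [-0.062, 0.495, -0.504, 0.706]
force: [0.5, 0.5, -2.3]
gripper_width: 0.0208
```

Run:
```python
from go import *
P,G=tool_for(c0,caseR(cyaw,0));a=seg(P,G,1); print(manip.observe()['force'])
```

```text
n 1 turn/row [-0.0024  0.0058 -0.0014] deg/row 0.37 shift/row [-0.0011 -0.0011 -0.007 ] viol 0
  maxdq/lim [0.   0.03 0.01 0.   0.01 0.  ] end q [ 0.45  0.72  1.34 -0.26  1.72  1.21]
[ 0.46306021  0.47168485 -2.34450725]
```

{"api": "apply_moves", "payload": {
  "commands": [
    [[-0.002,0.005,0],[0,0,-0.004],0.0],
    [[0,0,0],[0,0,-0.002],0.0],
    [[0,0,0],[0,0,0],0.0]
  ]
}}

```text
clock: 22.08
tool_pos: [0.6711, 0.3583, 0.158]
orientation: [-0.06, 0.496, -0.503, 0.705]
force: [-0.3, -0.5, -0.7]
gripper_width: 0.0207
```

{"api": "apply_moves", "payload": {
  "commands": [
    [[0,0,0],[0,0,-0.001],0.0],
    [[0,0,0],[0,0,0],0.0]
  ]
}}

```text
clock: 22.32
tool_pos: [0.6712, 0.3582, 0.1572]
orientation: [-0.06, 0.496, -0.503, 0.705]
force: [-0.5, 0.1, -1.1]
gripper_width: 0.0208
```

{"api": "apply_moves", "payload": {
  "commands": [
    [[0,0,0],[0,0,-0.001],0.0],
    [[0,0,0],[0,0,0],0.0]
  ]
}}

```text
clock: 22.58
tool_pos: [0.6713, 0.3583, 0.1569]
orientation: [-0.06, 0.496, -0.503, 0.705]
force: [-0.7, 0.3, -2.0]
gripper_width: 0.0206
```

{"api": "apply_moves", "payload": {
  "commands": [
    [[0,0,0],[0,0,-0.001],0.0],
    [[0,0,0],[0,0,-0.0005],0.0],
    [[0,0,0],[0,0,0],0.0]
  ]
}}

```text
clock: 22.95
tool_pos: [0.6715, 0.3585, 0.1567]
orientation: [-0.06, 0.496, -0.503, 0.705]
force: [-1.2, 0.3, 0.5]
gripper_width: 0.0206
```

Run:
```python
from bench import manip
s=manip.observe();print(s['force'],s['torque'],s['tool_pos'])
import cv2
p,d=manip.capture('wrist');cv2.imwrite('pics/w8.png',p[:,:,::-1])
s=manip.observe();print(s['force'],s['torque'],s['tool_pos'])
```

```text
[-1.19963484  0.26054442  0.52275597] [ 0.16899603 -0.01053844 -0.01110482] [0.67149145 0.35847187 0.15672638]
[-0.58305008  0.46708849  1.85643672] [ 0.16652677  0.03662903 -0.066424  ] [0.67148835 0.35850713 0.15672693]
```

View pics/w8.png

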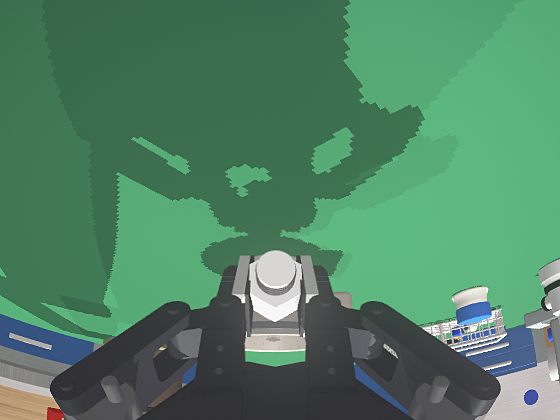

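The case is on the counter: z stopped at 0.1567 and the force rose. I'm releasing and backing off along the finger axis.

{"api": "apply_moves", "payload": {
  "commands": [
    [[0,0,0],[0,0,0.0003],0.03],
    [[0,0,0],[0,0,0],0.045],
    [[0,0,0],[0,0,0],0.05],
    [[0,0,0],[0,0,0],0.05],
    [[0,0,0],[0.004,0.005,0.008],0.05],
    [[0,0,0],[0.008,0.01,0.015],0.05],
    [[0,0,0],[0.013,0.015,0.023],0.05],
    [[0,0,0],[0.013,0.015,0.023],0.05],
    [[0,0,0],[0.013,0.015,0.03],0.06],
    [[0,0,0],[0,0,0.04],0.06]
  ]
}}

```text
clock: 24.25
tool_pos: [0.7246, 0.4226, 0.3003]
orientation: [-0.06, 0.497, -0.503, 0.705]
force: [0.8, 0.7, 0.1]
gripper_width: 0.0603
```

Run:
```python
from go import *
import cv2
for n in('top','scene'):
  c=manip.calibration(n);p,d=manip.capture(n); np.savez(f'cap_{n}9.npz',p=p,d=d,K=c['K'],E=c['extrinsics'])
  if n=='top':
    cv2.imwrite('pics/top9b.png',cv2.resize(p[180:290,320:420,::-1],None,fx=5.4,fy=5.4,interpolation=cv2.INTER_CUBIC))
    cv2.imwrite('pics/top9.png',p[:,:,::-1])
  else: cv2.imwrite('pics/scene9.png',cv2.resize(p[130:280,200:400,::-1],None,fx=4,fy=4,interpolation=cv2.INTER_CUBIC))
print(manip.observe()['clock'])
```

```text
24.35
```

View pics/top9.png

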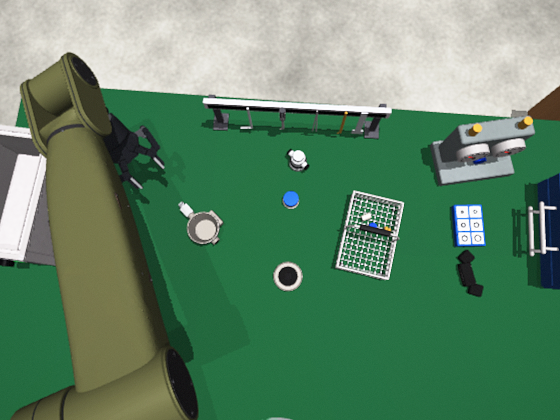

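View pics/top9b.png

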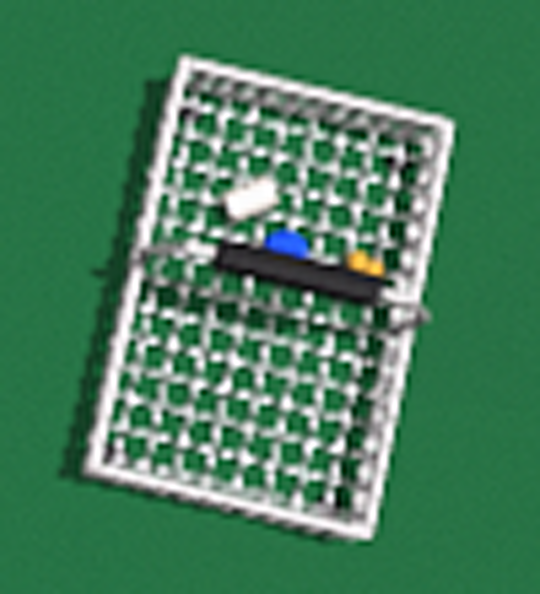

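View pics/scene9.png

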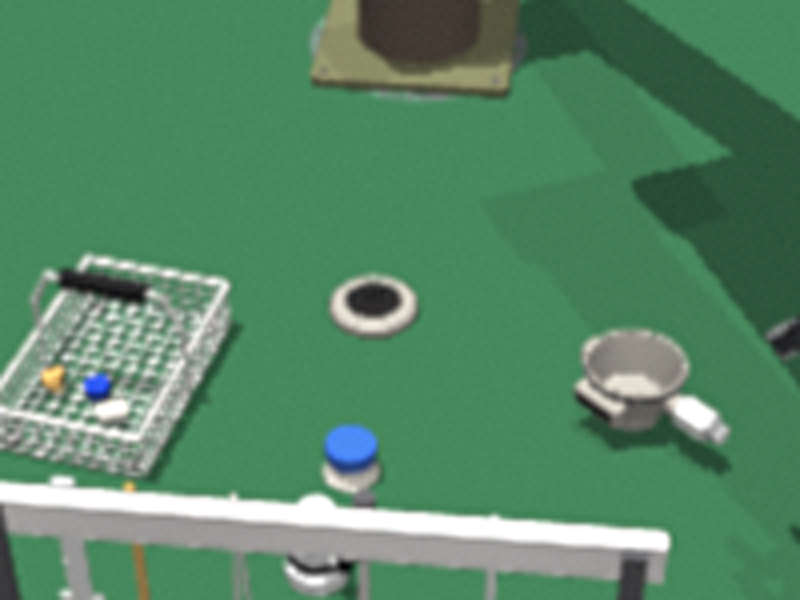

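The case stands upright and empty, the basket hasn't moved, and all three parts are in its far half. Next is the handle.

```bash
cat >> go.py <<'E'
gr=np.array([.580,-.195,.104])
def grip(z,s,g=None):
    g=gr if g is None else g
    G=goal(np.array([0,0,-1.]),s*bx); return np.array([g[0],g[1],z+.155]),G
E
python3 - <<'E'
from go import *
s=manip.observe()
for sg in(1,-1):
  P,G=grip(.25,sg); a=seg(P,G,20); P,G=grip(.104,sg); a=seg(P,G,6,a); P,G=grip(.23,sg); a=seg(P,G,6,a)
E
```

```text
n 20 turn/row [ 0.0316 -0.0143  0.0264] deg/row 2.5 shift/row [-0.0073 -0.0309  0.0048] viol 0
  maxdq/lim [0.26 0.28 0.3  0.13 0.22 0.33] end q [-0.41  0.04  1.74 -0.    1.36 -0.25]
n 6 turn/row [0. 0. 0.] deg/row 0.0 shift/row [ 0.      0.     -0.0243] viol 0
  maxdq/lim [0.   0.12 0.09 0.   0.15 0.  ] end q [-0.41  0.17  1.85  0.    1.12 -0.25]
n 6 turn/row [0. 0. 0.] deg/row 0.0 shift/row [0.    0.    0.021] viol 0
  maxdq/lim [0.   0.11 0.07 0.   0.13 0.  ] end q [-0.41  0.05  1.76  0.    1.33 -0.25]
n 20 turn/row [-0.0188 -0.0415 -0.123 ] deg/row 7.52 shift/row [-0.0073 -0.0309  0.0048] viol 0
  maxdq/lim [0.23 0.24 0.27 0.11 0.14 0.42] end q [-0.41  0.04  1.74 -0.    1.36  2.89]
n 6 turn/row [0. 0. 0.] deg/row 0.0 shift/row [ 0.      0.     -0.0243] viol 0
  maxdq/lim [0.   0.12 0.09 0.   0.15 0.  ] end q [-0.41  0.17  1.85 -0.    1.12  2.89]
n 6 turn/row [0. 0. 0.] deg/row 0.0 shift/row [0.    0.    0.021] viol 0
  maxdq/lim [0.   0.11 0.07 0.   0.13 0.  ] end q [-0.41  0.05  1.76 -0.    1.33  2.89]
```

{"api": "apply_moves", "payload": {
  "commands": [
    [[0.03,-0.014,0.026],[-0.005,-0.015,0.015],0.06],
    [[0.032,-0.014,0.026],[-0.007,-0.031,0.008],0.06],
    [[0.032,-0.014,0.026],[-0.007,-0.031,0.006],0.06],
    [[0.032,-0.014,0.026],[-0.007,-0.031,0.005],0.06],
    [[0.032,-0.014,0.026],[-0.007,-0.031,0.005],0.06],
    [[0.032,-0.014,0.026],[-0.007,-0.031,0.005],0.06],
    [[0.032,-0.014,0.026],[-0.007,-0.031,0.005],0.06],
    [[0.032,-0.014,0.026],[-0.007,-0.031,0.005],0.06],
    [[0.032,-0.014,0.026],[-0.007,-0.031,0.004],0.06],
    [[0.032,-0.014,0.026],[-0.007,-0.031,0.004],0.06],
    [[0.032,-0.014,0.026],[-0.007,-0.031,0.004],0.06],
    [[0.032,-0.014,0.026],[-0.007,-0.031,0.004],0.06],
    [[0.032,-0.014,0.026],[-0.007,-0.031,0.004],0.06],
    [[0.032,-0.014,0.026],[-0.007,-0.031,0.004],0.06],
    [[0.032,-0.014,0.026],[-0.007,-0.031,0.004],0.06],
    [[0.032,-0.014,0.026],[-0.007,-0.031,0.004],0.06],
    [[0.032,-0.014,0.026],[-0.007,-0.031,0.004],0.06],
    [[0.032,-0.014,0.026],[-0.008,-0.031,0.004],0.06],
    [[0.032,-0.014,0.026],[-0.008,-0.031,0.004],0.06],
    [[0,0,0],[0,0,0],0.06]
  ]
}}

```text
clock: 26.85
tool_pos: [0.5902, -0.1618, 0.4258]
orientation: [-0.457, 0.453, -0.54, 0.543]
force: [-0.6, 0.1, 0.0]
gripper_width: 0.06
```

Run:
```python
from go import *
P,G=grip(.19,1); seg(P,G,5)
```

```text
n 5 turn/row [-0.0002  0.0015  0.0029] deg/row 0.19 shift/row [-0.002  -0.0066 -0.0162] viol 0
  maxdq/lim [0.05 0.06 0.06 0.   0.09 0.05] end q [-0.41  0.08  1.79  0.    1.26 -0.25]
```

{"api": "apply_moves", "payload": {
  "commands": [
    [[0,0.0015,0.003],[-0.002,-0.007,-0.016],0.06],
    [[0,0.0015,0.003],[-0.002,-0.007,-0.016],0.06],
    [[0,0.0015,0.003],[-0.002,-0.007,-0.016],0.06],
    [[0,0.0015,0.003],[-0.002,-0.007,-0.016],0.06],
    [[0,0.0015,0.003],[-0.002,-0.007,-0.016],0.06],
    [[0,0,0],[0,0,0],0.05]
  ]
}}

```text
clock: 27.6
tool_pos: [0.5794, -0.1962, 0.337]
orientation: [0.459, -0.461, 0.539, -0.535]
force: [-0.3, -0.5, 0.2]
gripper_width: 0.0498
```

Run:
```python
from go import *
P,G=grip(.104,1); seg(P,G,4)
import cv2
c=manip.calibration('wrist');p,d=manip.capture('wrist');cv2.imwrite('pics/w10.png',p[:,:,::-1])
K,E=c['K'],c['extrinsics']
def wp(P):
    c=np.linalg.inv(E)@np.append(P,1);th=np.arccos(c[2]/np.linalg.norm(c[:3]));u=c[:2]/np.linalg.norm(c[:2])*K[0,0]*th;return (u+[K[0,2],K[1,2]]).round(1)
byv=np.array([-bx[1],bx[0],0])
for yy in(-.038,.038): print(wp(gr*[1,1,0]+[0,0,.113]+byv*yy+bx*.007),wp(gr*[1,1,0]+[0,0,.113]+byv*yy-bx*.007))
```

```text
n 4 turn/row [-0.0009 -0.0015 -0.001 ] deg/row 0.11 shift/row [ 0.0001  0.0003 -0.0195] viol 0
  maxdq/lim [0.   0.1  0.06 0.   0.13 0.01] end q [-0.41  0.17  1.85  0.    1.12 -0.25]
[286.2 282. ] [265.9 281.9]
[288.2 173.4] [265.2 173.3]
```

View pics/w10.png

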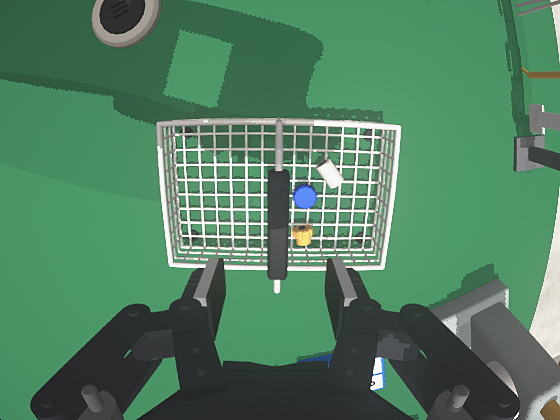

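The bar in the wrist view spans columns 268–289 and rows 170–280, within about 2 px of where I predicted. I'm descending onto it.

{"api": "apply_moves", "payload": {
  "commands": [
    [[0,0,0],[0.0005,0,-0.0195],0.05],
    [[0,0,0],[0.0005,0,-0.0195],0.05],
    [[0,0,0],[0,0,-0.0195],0.05],
    [[0,0,0],[0,0,-0.015],0.05],
    [[0,0,0],[0,0,-0.004],0.05],
    [[0,0,0],[0,0,0],0.05]
  ]
}}

```text
clock: 28.4
tool_pos: [0.581, -0.1955, 0.2557]
orientation: [0.46, -0.461, 0.538, -0.535]
force: [0.4, -0.1, -0.1]
gripper_width: 0.0497
```

Run:
```python
from go import *
P,G=grip(.104,1); seg(P,G,1)
```

```text
n 1 turn/row [-0.0026 -0.0031 -0.005 ] deg/row 0.37 shift/row [-0.001   0.0005  0.0033] viol 0
  maxdq/lim [0.   0.03 0.01 0.   0.   0.02] end q [-0.41  0.17  1.85  0.    1.12 -0.25]
```

{"api": "apply_moves", "payload": {
  "commands": [
    [[-0.003,-0.003,-0.004],[-0.001,0,0.003],0.04],
    [[0,0,0],[0,0,0],0.03],
    [[0,0,0],[0,0,0],0.018],
    [[0,0,0],[0,0,0],0.0],
    [[0,0,0],[0,0,0],0.0],
    [[0,0,0],[0,0,0],0.0]
  ],
  "squeeze": 80
}}

```text
clock: 29.15
tool_pos: [0.5808, -0.1959, 0.2616]
orientation: [-0.46, 0.459, -0.536, 0.539]
force: [-0.1, -0.3, -0.1]
gripper_width: 0.0126
```

{"api": "apply_moves", "payload": {
  "commands": [
    [[0,0,0],[0,0,0.004],0.0],
    [[0,0,0],[0,0,0.008],0.0],
    [[0,0,0],[0,0,0.01],0.0],
    [[0,0,0],[0,0,0.01],0.0]
  ]
}}

```text
clock: 29.65
tool_pos: [0.5796, -0.1954, 0.2926]
orientation: [0.459, -0.459, 0.538, -0.538]
force: [-0.9, 0.2, -3.3]
gripper_width: 0.0123
```

Run:
```python
from go import *
s=manip.observe();print(s['force'],s['torque'],s['tool_pos'],q2R(s['orientation']).as_matrix().round(4)[2])
import cv2
for n in('wrist','scene'):
  p,d=manip.capture(n);cv2.imwrite(f'pics/{n}11.png',p[:,:,::-1] if n=='wrist' else cv2.resize(p[130:280,160:320,::-1],None,fx=4,fy=4,interpolation=cv2.INTER_CUBIC))
```

```text
[-0.89155834  0.24624747 -3.31596152] [0.01307735 0.03364939 0.05337277] [ 0.57960437 -0.19536321  0.29259005] [ 3.e-04 -1.e+00 -6.e-04]
```

View pics/wrist11.png

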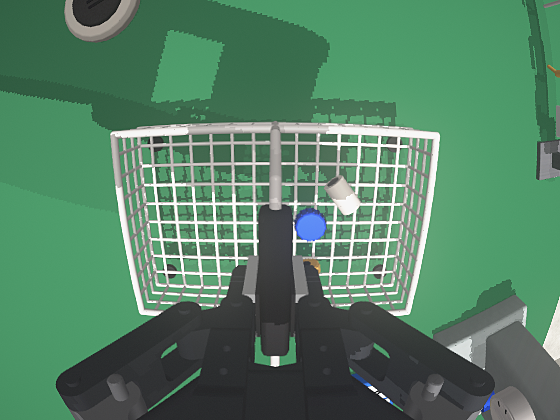

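View pics/scene11.png

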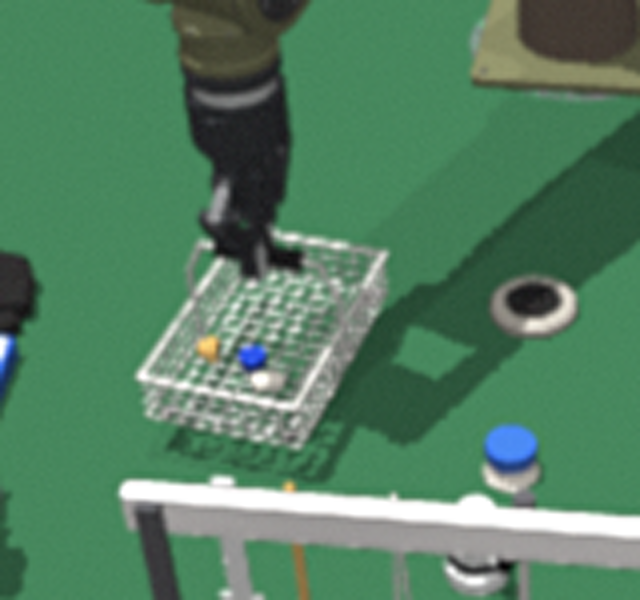

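The basket is off the counter and level, with all three parts in it; the force is 3.3 N. I'm raising it to about 12.5 cm.

{"api": "apply_moves", "payload": {
  "commands": [
    [[0,0,0],[0,0,0.012],0.0],
    [[0,0,0],[0,0,0.012],0.0],
    [[0,0,0],[0,0,0.012],0.0],
    [[0,0,0],[0,0,0.012],0.0],
    [[0,0,0],[0,0,0.012],0.0],
    [[0,0,0],[0,0,0.012],0.0],
    [[0,0,0],[0,0,0.01],0.0],
    [[0,0,0],[0,0,0.006],0.0],
    [[0,0,0],[0,0,0],0.0],
    [[0,0,0],[0,0,0],0.0]
  ]
}}

```text
clock: 31.0
tool_pos: [0.5799, -0.1955, 0.3886]
orientation: [-0.46, 0.459, -0.537, 0.539]
force: [0.2, -0.7, -3.1]
gripper_width: 0.0126
```

Run:
```python
from go import *
from h import pts
s=manip.observe();print(s['force'],s['torque'],s['tool_pos'],s['qd'].round(3),q2R(s['orientation']).as_matrix().round(4)[2])
import cv2
for n in('wrist','scene','top'):
  c=manip.calibration(n);p,d=manip.capture(n);np.savez(f'cap_{n}12.npz',p=p,d=d,K=c['K'],E=c['extrinsics'])
  cv2.imwrite(f'pics/{n}12.png',p[:,:,::-1] if n!='scene' else cv2.resize(p[80:280,130:340,::-1],None,fx=3,fy=3,interpolation=cv2.INTER_CUBIC))
```

```text
[ 0.16843075 -0.74220182 -3.13882004] [ 0.01240978  0.03231921 -0.00189566] [ 0.57988211 -0.19548722  0.38863275] [ 0.002 -0.     0.001 -0.    -0.002  0.005] [ 0.0013 -1.      0.0031]
```

View pics/wrist12.png

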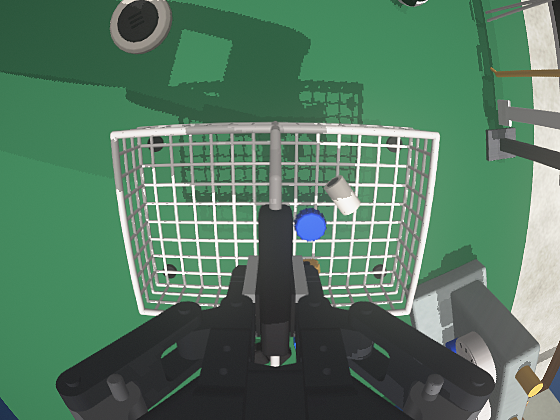

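View pics/scene12.png

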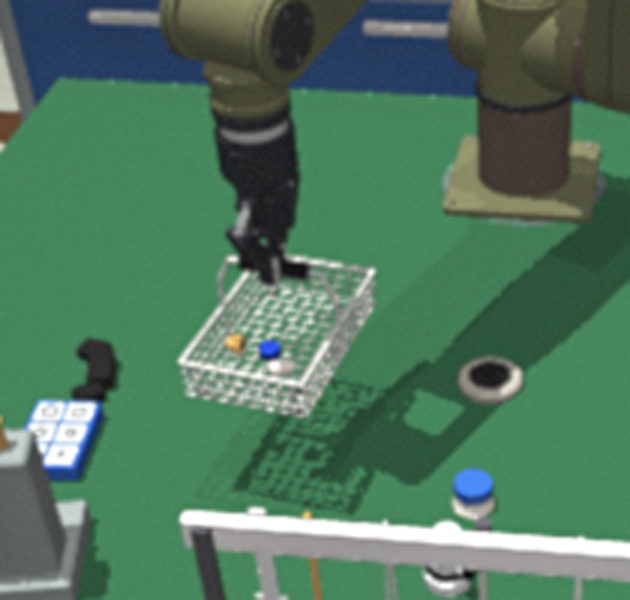

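View pics/top12.png

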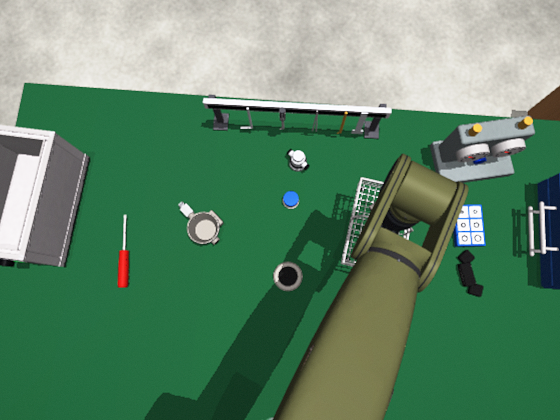

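Run:
```python
from bench import manip
s=manip.observe();print(s['clock'],s['tool_pos'],s['gripper_width'],abs(s['qd']).max())
print(manip.job_done())
```

```text
31.15 [ 0.57987859 -0.19548272  0.38852682] 0.011832399552295722 0.008148098876453883
the job is handed in; nothing more can be done
None
```

The job is done and handed in at 31.15 s of the 72 s allowed. I gripped the case by its hex nut and poured the knob, seat and spacer into the far half of the basket. The empty case went back upright where it had stood, and I then lifted the basket by its black grip.

- **Basket hold:** It is about 12.7 cm above the counter, going by the tool's rise since the grip closed. The tool is within about 0.2° of vertical, and the wrist view of the basket looks the same as just after lift-off. I did not measure the rim's level separately.
- **Stillness and load:** The joints were almost still at hand-in. The force read about 3.1 N, close to the 3.3 N expected for the basket plus three parts.
- **Parts:** The scene view shows all three in the basket. In the wrist view the brass seat is only partly visible behind the fingers.
- **Other things:** The case is upright and empty, and the cover, tub, first stage, driver, tee and seal box look unmoved in the pictures.
- **Readings that disagreed:** The top and wrist views differed by about 2 mm on where the case stood, so I used a value in between. The force readings vary by about 1 N, so I judged the case set down from its height no longer falling together with the force change.

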